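# Carry the top-heavy inspection camera

### The arm

A 6-joint arm with a two-finger parallel gripper is mounted at the origin on the work surface. World frame = base frame: x ahead of the robot, y to its left, z up, the work surface at z = 0. Lengths are in mm, angles in degrees, forces in N, time in s.
With the tool pointing down it reaches from about 350 to 850 mm from the base axis. Payload 8.1 kg.
Tool frame: the origin (TCP) lies on the centre line of the jaws, within the pads' length; the fingertips stand 19 mm ahead of it and the grasp point (between the pads) is the TCP (r.tip_reach is the z of the fingertips in the tool frame, in mm); z points along the fingers, y is the line along which they close (so a half turn about z gives the same grasp; the last joint's range is limited). The gripper opens to 85 mm and grips with 20 to 120 N. Pads are 22 mm wide; open, the fingers measure 114 mm over their backs; the gripper's body (76 mm by 85 mm) begins 54 mm behind the grasp point. The pads swing forward as they close: fully open they stand 13 mm farther back than shut.
Start: joints at [59.622, 7.471, 85.268, -0, 87.261, -4.893], TCP at [258.147, 541.633, 250.292] pointing down, gripper open.
Joint ranges: [-169.43, 169.43], [-51.17, 129.36], [1.28, 143.12], [-76.62, 256.62], [0, 156.53], [-152.29, 152.29]. Speed limits (degrees/s): [136.94, 136.94, 159.86, 180, 180, 180].

### API

Orientations are given as [roll, pitch, yaw] about the fixed x, y, z axes, in that order (R = Rz(yaw) Ry(pitch) Rx(roll)).
In Python, from bench import r gives the robot as it stands. The module is installed in compiled form; this text tells all that it offers.
- The arm moves only by the shell command python3 -m handwheel 'ROWS' [FORCE]. ROWS is JSON, a list of rows, each a list of 7 numbers: the shift along the tool's x, y, z in m, then the turn, a rotation vector about the tool's x, y, z in degrees, then the finger opening in m, from 0 to 0.0854. In form: [[tx, ty, tz, ax, ay, az, claw], ...]. A call has 1 to 8 rows; each row shifts and turns the commanded pose from where the row before left it, along the tool's axes as they then stand; what a row does not reach is not made up. A row lasts 1/12 s, in which the tool goes at most 41.7 mm and 7.16 degrees, less where a joint would pass 70% of its speed; a pose out of reach is approached as far as the arm can. A call with a gripper value outside its range is refused whole. The fingers move at their own pace and stop on an object; FORCE is the grip in N (left out, the last holds). Time passes only in rows, so rows that do not move let the fingers close. It gives the time, the measured TCP pose, the force, the opening and the grip force at its end, in the units of the state.
- r.sense(): the state, without advancing time (a new reading comes with each control period).
- r.snapshot(name): name is "scene" or "side" or "wrist"; returns (picture, depth): 400x640x3 uint8, blue, green, red; 400x640 float32, mm along the optical axis (not along the pixel's ray), 0 where there is no reading.
- r.calibration(name): a dict with "vfov" (degrees; the focal length in pixels is half the picture's height over the tangent of half this angle, whatever the lens; pixels are square), "cx", "cy" (the principal point, pixels), "rvec" (rotation vector, rad) and "tvec" (3), from world to camera coordinates, as OpenCV has them; the wrist camera has in their place "tool_from_camera" (4x4, takes a point from camera to tool coordinates, whose origin is the TCP and whose axes are the flange's). Camera axes: x right, y down, z forward; pixel columns grow to the right and rows downward; lengths in mm; the calibration is good to about 2 mm. A picture is of the moment at which its call begins: read the wrist's pose just before it. calibration takes no time and is no camera call.
- r.hand_in(): hands the job in; it is judged then, once.
The state is a dict: "time": time; "joint_pos": joint angles; "qd": joint speeds; "joint_efforts": joint torques, N m; "tool_pos": TCP position; "tcp_rot": TCP orientation; "ft_force": force on the tool from outside, world axes, zero at the start; "wrist_torque": the same for the moment, N m; "finger_gap": finger opening in mm; "grip_force": force on a finger pad.
Only numpy, scipy, OpenCV 4.12 (cv2) and the standard library are available. Lean on these libraries where they do the work, as an engineer would, in place of code of your own. Each camera call takes 0.05 s, during which the arm holds its last target. There are 200 camera calls.

### The job

The inspection camera stands in the fork of its parking stand, which alone keeps its free-swinging, top-heavy post from falling over. Take the camera by the fin handle on its base, carry it out of the fork and hold it clear of the bench and of both forks with the post balanced upright for an unbroken eight seconds so that its level sensor can zero; never let the post tip over. Then lower it into the fork of the inspection stand, standing flat and facing the same way as that stand, as it stood in the parking stand, and only then let go, leaving the other things on the bench alone.

Things in the scene. Friction and masses are not known exactly. Their poses are not given: they have to be found in the camera images.
- unit: Inspection camera unit, 0.6 kg without its post (+-15 %), balanced near the handle. Origin: underside of the base, below the pivot; x points from the handle to the post (away from the robot at yaw 0), z up. Grey base plate x -220..+35, y +-65, 12 mm thick; black ballast box at x -215..-145, y +-45, top at 42 mm; two cheeks at x = -32 and +28 carry the pivot, 30 mm wide, 142 mm tall.
- handle (a point): Middle of the upright aluminium fin handle of the unit, 110 mm behind the post and 60 mm above the underside; axes as the unit's. The fin runs along x for 60 mm, is 16 mm thick in y, and its top is 78 mm above the underside: grip it from above, fingers closing along y, pads about here.
- pivot (a point): Pivot of the post on the unit, 125 mm above the underside; the axle lies along the unit's x. Let lean = angle of the post from vertical, roll = angle of the base about x, both positive like post, so joint = lean - roll. Nominally lean'' = 14 lean - 9 joint - 0.6 joint' + 1.43 a (SI units; a = the pivot's acceleration along the unit's +y). Unstable, e-fold time 0.5 s.
- post (a joint): Swing of the post about the unit's x axis relative to its base, rad: 0 = square to the base, positive = head towards the unit's -y. Stops at +-0.6: avoid. Nominally 0.22 kg (hidden +-10 %), inertia about the pivot 0.00355 kg m2, centre of mass 23.0 mm above it, centring spring 0.0320 N m/rad, damping 0.0021 N m s/rad, no friction. Steer it by rolling the base about the pivot against the lean.
- post_head (a point): Centre of the black camera head (40 x 56 x 36 mm), 175 mm up the post from the pivot, 300 mm above the unit's underside; its z axis runs along the post. The 12 mm steel stem runs below it to a 40 mm counterweight centred 82 mm below the pivot.
- park: Parking stand (fixed) with a ROUND 22 mm post. Origin: on the bench below the middle of its fork, where the unit's origin is at the start, within 8 mm, the unit's x along the stand's x. Post at x = +100, foot 110 mm wide at x +55..+155, 12 mm thick, fork as at park_fork.
- park_fork (a point): Middle of the parking fork, 235 mm above the bench: two level prongs along x, 14 mm tall, open towards the stand's -x, inner faces 32 mm apart (the stem leans up to 0.09 rad on a prong), straight from x = -35 to +66, mouths flared out to x = -60, where the gap is about 60 mm. Cross bar at x +66..+90.
- inspect: Inspection stand (fixed) with a SQUARE 22 mm post carrying an upright grey plate with a green circuit board on its far side. Fork, foot and origin as on the parking stand: the unit belongs with its origin on this one and its x along this x.
- inspect_fork (a point): Middle of the inspection fork, 235 mm above the bench, same shape as the parking fork.
- reel: Bystander: solder reel (dark flanges, bright wire), 60 mm across, 38 mm tall, standing; origin at its underside.
- bits: Bystander: black bit holder 34 x 80 x 16 mm with eight steel bits, 32 mm tall; origin at its underside.
- meter: Bystander: black multimeter 140 x 75 x 32 mm lying down; origin at its underside.
- driver: Bystander: screwdriver lying on the bench.
- mug: Bystander: white mug, 80 mm across, 90 mm tall; origin at its underside.
- mouse: Bystander: black computer mouse 100 x 60 x 24 mm; origin at its underside.

How it is judged (in metres and radians):
On the way, in this order (a step that is already met when the one before it is completed fails the run):
1. held off the bench, clear of both stands, with the post within 0.12 rad of upright, for 8 s (height (world z) of unit above 0.02 m and horizontal distance between unit and park above 0.08 m and horizontal distance between unit and inspect above 0.08 m and angle between post_head's own z axis and vertical below 0.12 rad and value of joint post between -0.5 and 0.5 rad and contact force between unit and park below 0.2 N and contact force between unit and inspect below 0.2 N and contact force between unit and the fingers above 1 N), for 8 s.
2. stood in the inspection fork while still in the gripper (x of unit in the frame of inspect between -0.02 and 0.02 m and y of unit in the frame of inspect between -0.02 and 0.02 m and height (world z) of unit below 0.006 m and angle between unit's own z axis and vertical below 0.06 rad and angle between the x axis of unit and the x axis of inspect, either way round below 0.2 rad and angle between post_head's own z axis and vertical below 0.3 rad and contact force between unit and the fingers above 1 N), for 0.1 s.
At the end, for the whole second after the job is handed in: The unit stands flat on the bench (underside within 6 mm, tilt under 0.06 rad) in the inspection stand's fork: origin within 20 mm in x and y of the stand's origin, x axes aligned within 0.2 rad, post within 0.3 rad of upright between the prongs, released and at rest (x of unit in the frame of inspect between -0.02 and 0.02 m and y of unit in the frame of inspect between -0.02 and 0.02 m and height (world z) of unit below 0.006 m and angle between unit's own z axis and vertical below 0.06 rad and angle between the x axis of unit and the x axis of inspect, either way round below 0.2 rad and angle between post_head's own z axis and vertical below 0.3 rad and linear speed of unit below 0.03 m/s and angular speed of unit below 0.1 rad/s and velocity of joint post between -0.1 and 0.1 rad/s); the robot touches nothing.
It fails at once if the post tips over (more than 0.35 rad from vertical) or reaches its stops (joint beyond 0.57 rad) (angle between post_head's own z axis and vertical above 0.35 rad or value of joint post above 0.57 rad or value of joint post below -0.57 rad).
It fails at once if a bystander is moved more than 30 mm (distance of any of reel, bits, meter, driver, mug, mouse from where it was at the start of the episode above 0.03 m).
It also fails if it takes over 72 s, if anything falls off the work surface, if the arm or the gripper's body presses on something with over 40 N, if the wrist force passes 120 N, or if a joint passes its speed limit or range.

## Working session

There is one attempt and no reset: what is moved stays moved. The work goes in short steps, Python scripts to look and compute and a shell command to move; the robot and the scene stay as the last step left them, time stands still between calls to the robot, and variables do not carry over. Pictures are saved under pics/ and viewed, at most 10 in all, crops included, and the job is handed in when it is done.

```bash
mkdir -p pics
cat > h.py <<'E'
import numpy as np, cv2
from bench import r
from scipy.spatial.transform import Rotation as Ro
def cal(n):
    c=r.calibration(n); f=200/np.tan(np.radians(c['vfov']/2))
    K=np.array([[f,0,c['cx']],[0,f,c['cy']],[0,0,1]])
    if 'rvec' in c:
        R=cv2.Rodrigues(np.array(c['rvec'],float))[0]; t=np.array(c['tvec'],float).ravel()
        return K,R,t
    return K,np.array(c['tool_from_camera'])
def ray(n,u,v):
    K,R,t=cal(n); d=R.T@np.linalg.inv(K)@np.array([u,v,1.]); return -R.T@t,d
def onz(n,u,v,z):
    o,d=ray(n,u,v); return o+d*(z-o[2])/d[2]
def proj(n,P):
    K,R,t=cal(n); q=K@(R@np.array(P,float)+t); return q[:2]/q[2]
def cloud(n,depth):
    K,R,t=cal(n); v,u=np.mgrid[:400,:640]
    c=np.stack([(u-K[0,2])/K[0,0],(v-K[1,2])/K[1,1],np.ones_like(u)],-1)*depth[...,None]
    return (c-t)@R
E
python3 - <<'E'
from h import *
for n in ('scene','side'):
    p,d=r.snapshot(n); cv2.imwrite(f'pics/{n}0.png',p); np.save(f'{n}0.npy',d)
    K,R,t=cal(n); print(n,K[0,0],-R.T@t,R[2],r.calibration(n).keys())
p,d=r.snapshot('wrist'); cv2.imwrite('pics/wrist0.png',p); print(r.calibration('wrist')); print(r.sense())
E
```

```text
scene 382.7626655441583 [1287.10755246 -206.98224383 1248.20099467] [-0.54555833  0.14840468 -0.82482856] dict_keys(['vfov', 'cx', 'cy', 'rvec', 'tvec'])
side 449.87445969040294 [ 324.07301209  944.62168776 1248.02080015] [ 0.15558259 -0.65208379 -0.74201132] dict_keys(['vfov', 'cx', 'cy', 'rvec', 'tvec'])
{'vfov': 63.2804183281, 'cx': 322.7342622979629, 'cy': 204.24767013537138, 'tool_from_camera': array([[ 1.87118182e-04, -9.49626047e-01, -3.13385284e-01,
         7.92680469e+01],
       [ 9.99999946e-01,  9.30571248e-05,  3.15103190e-04,
         4.18876106e-01],
       [-2.70067463e-04, -3.13385326e-01,  9.49626013e-01,
        -1.24366649e+02],
       [ 0.00000000e+00,  0.00000000e+00,  0.00000000e+00,
         1.00000000e+00]])}
{'time': 0.15, 'joint_pos': array([ 5.96236465e+01,  7.50453062e+00,  8.53172598e+01,  1.60878856e-04,
        8.72602191e+01, -4.89376784e+00]), 'qd': array([ 0.10098513, -0.12217468, -0.16858937, -0.05605188,  0.10944621,
       -0.01224803]), 'joint_efforts': array([ 1.78773280e-03, -5.70060825e+01, -5.01158774e+01,  3.01241596e-05,
        9.41803912e-03, -5.39701318e-05]), 'tool_pos': array([257.92353151, 541.28817578, 249.46985726]), 'tcp_rot': array([-1.79918303e+02, -7.15621177e-03,  1.54517401e+02]), 'ft_force': array([0.34725233, 0.23428267, 0.70519712]), 'wrist_torque': array([-0.00164904, -0.00752513, -0.05277401]), 'grip_force': 0.0, 'finger_gap': 85.60491141077203}
```

View pics/scene0.png

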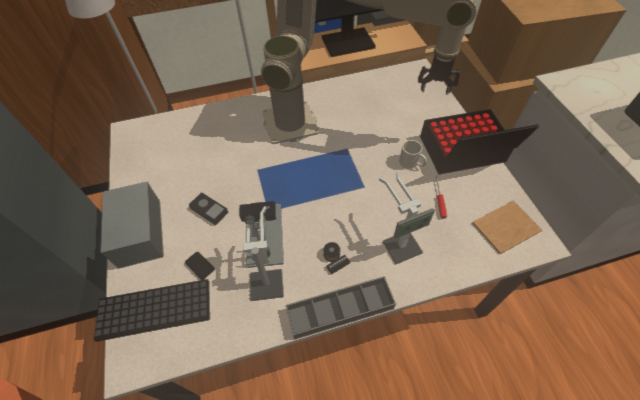

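View pics/side0.png

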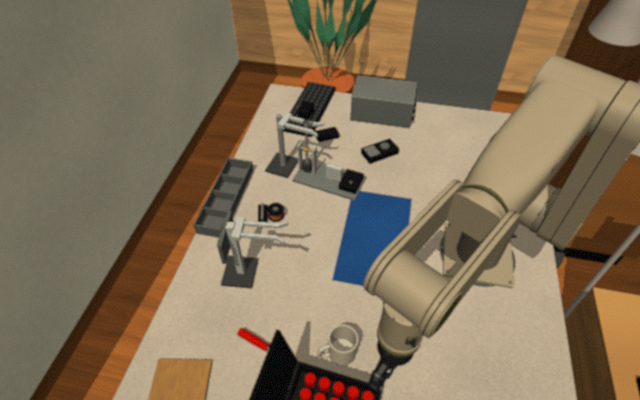

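Run:
```python
from h import *
for n in ('scene','side'):
    p=cv2.imread(f'pics/{n}0.png'); d=np.load(f'{n}0.npy'); C=cloud(n,d)
    ok=(d>0)&(C[...,2]>222)&(C[...,2]<248)&(C[...,0]>300)&(C[...,0]<900)&(abs(C[...,1])<500)
    nb,lab,st,ce=cv2.connectedComponentsWithStats(ok.astype(np.uint8))
    for i in range(1,nb):
        if st[i,4]<15: continue
        q=C[lab==i]; m=q.mean(0); w,v=np.linalg.eigh(np.cov(q[:,:2].T)); a=(q[:,:2]-m[:2])@v
        print(n,st[i],m.round(),'dir',v[:,1].round(2),'ext',np.ptp(a,0).round(), np.degrees(np.arctan2(v[1,1],v[0,1])).round(1),'z',q[:,2].min().round(),q[:,2].max().round())
    # dark feet / plates / fin: z bands
    for lo,hi,nm in ((8,20,'z12'),(34,50,'z42'),(68,88,'z78'),(270,340,'head')):
        ok=(d>0)&(C[...,2]>lo)&(C[...,2]<hi)&(C[...,0]>250)&(C[...,0]<900)&(abs(C[...,1])<450)
        nb,lab,st,ce=cv2.connectedComponentsWithStats(ok.astype(np.uint8))
        for i in range(1,nb):
            if st[i,4]<40: continue
            q=C[lab==i]; (c,s,a)=cv2.minAreaRect(q[:,:2].astype(np.float32)); print(n,nm,st[i],np.round(c),np.round(s),round(a,1),q[:,2].mean().round())
    big=[cv2.resize(p[y:y+110,x:x+110],(500,500),interpolation=cv2.INTER_CUBIC) for x,y in (((215,185),(360,165)) if n=='scene' else ((265,80),(200,190)))]
    cv2.imwrite(f'pics/c_{n}.png',cv2.resize(np.hstack(big),(800,400)))
```

```text
scene [379 171  56  56 714] [708. 228. 238.] dir [-0.99 -0.13] ext [132. 188.] -172.6 z 222.0 248.0
scene [244 206  24  53 419] [ 691. -252.  242.] dir [-0.94  0.34] ext [ 74. 173.] 159.9 z 223.0 248.0
scene [252 222   5   6  19] [ 641. -251.  233.] dir [0.05 1.  ] ext [ 7. 12.] 87.3 z 222.0 245.0
scene z12 [264 204  21  62 738] [ 556. -193.] [ 70. 257.] 75.7 13.0
scene z12 [250 224   7  18  75] [ 532. -271.] [20. 76.] 82.6 13.0
scene z12 [383 234  40  30 593] [747. 235.] [101. 112.] 5.2 13.0
scene z12 [247 252  10  15 105] [ 637. -304.] [61. 31.] 5.4 13.0
scene z12 [327 255  23  19 180] [737. -11.] [53. 80.] 15.9 15.0
scene z12 [250 269  34  32 772] [ 744. -266.] [110. 102.] 80.8 13.0
scene z42 [400 155  19   9  52] [399. 406.] [76. 30.] 53.9 42.0
scene z42 [198 198  11  11  77] [ 360. -431.] [37. 48.] 70.2 38.0
scene z42 [258 201  18  18 199] [ 465. -202.] [61. 72.] 81.0 42.0
scene z42 [206 202  20  18 103] [ 403. -393.] [63. 62.] 27.4 36.0
scene z42 [324 242  17  16 206] [698. -16.] [56. 60.] 73.3 39.0
scene z42 [286 277  98  37 303] [872. -52.] [335.  53.] 89.6 43.0
scene z78 [40
[... 787 characters left out ...]
332 337  23  11  49] [375. 396.] [22. 63.] 89.7 14.0
side z42 [364 142  29  17 155] [ 382. -405.] [116.  66.] 41.1 37.0
side z42 [223 159  30  51 215] [ 871. -100.] [251.  57.] 89.9 42.0
side z42 [299 162  14   9  40] [ 640. -241.] [28. 49.] 81.3 42.0
side z42 [326 169  38  22 412] [ 489. -218.] [ 96. 136.] 80.8 42.0
side z42 [267 202  17  14 180] [696. -17.] [59. 59.] 73.3 39.0
side z42 [206 227  17   6  45] [871. 119.] [55. 13.] 11.0 43.0
side z42 [331 332  25  13  63] [376. 398.] [68. 25.] 3.5 42.0
side z78 [326 163  17  10  82] [ 526. -228.] [25. 59.] 74.2 76.0
side z78 [329 324  28  16  95] [380. 399.] [74. 33.] 9.4 79.0
side head [296 101  19  19 267] [ 640. -250.] [61. 54.] 78.7 309.0
```

View pics/c_scene.png

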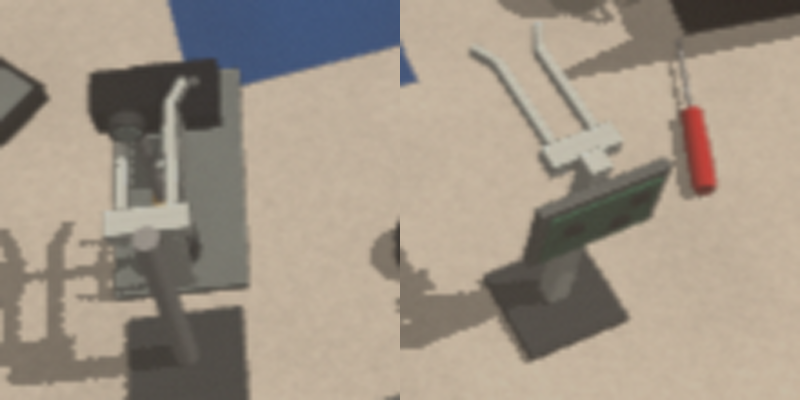

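View pics/c_side.png

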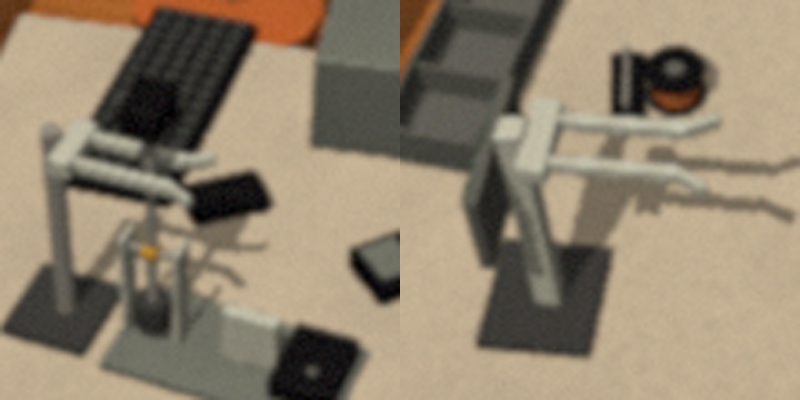

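```bash
H="python3 -m handwheel"
python3 -m handwheel '[[0,0,0,0,0,-5.1,0.085],[0,0,0,0,0,-5.2,0.085],[0,0,0,0,0,-5.2,0.085],[-0.0182,-0.0323,0,0,0,0,0.085],[-0.0182,-0.0323,0,0,0,0,0.085],[-0.0182,-0.0323,0,0,0,0,0.085],[-0.0182,-0.0323,0,0,0,0,0.085],[-0.0182,-0.0323,0,0,0,0,0.085]]' 60
python3 -m handwheel '[[-0.0182,-0.0323,0,0,0,0,0.085],[-0.0182,-0.0323,0,0,0,0,0.085],[-0.0182,-0.0323,0,0,0,0,0.085],[-0.0182,-0.0323,0,0,0,0,0.085],[-0.0182,-0.0323,0,0,0,0,0.085],[-0.0182,-0.0323,0,0,0,0,0.085],[-0.0182,-0.0323,0,0,0,0,0.085],[-0.0182,-0.0323,0,0,0,0,0.085]]'
python3 -m handwheel '[[-0.0182,-0.0323,0,0,0,0,0.085],[-0.0182,-0.0323,0,0,0,0,0.085],[-0.0182,-0.0323,0,0,0,0,0.085],[-0.0182,-0.0323,0,0,0,0,0.085],[-0.0182,-0.0323,0,0,0,0,0.085],[-0.0182,-0.0323,0,0,0,0,0.085],[-0.0182,-0.0323,0,0,0,0,0.085],[-0.0182,-0.0323,0,0,0,0,0.085]]'
python3 -m handwheel '[[-0.0091,-0.0161,0,0,0,0,0.085],[0,0,0,0,0,0,0.085]]'
python3 - <<'E'
from h import *
s=r.sense(); print(s['time'],s['tool_pos'],s['tcp_rot'])
p,d=r.snapshot('wrist'); cv2.imwrite('pics/w1.png',p); np.save('w1.npy',d)
K,T=cal('wrist'); v,u=np.mgrid[:400,:640]
c=np.stack([(u-K[0,2])/K[0,0],(v-K[1,2])/K[1,1],np.ones_like(u)],-1)*d[...,None]
M=Ro.from_euler('xyz',s['tcp_rot'],degrees=True).as_matrix()
C=(c@T[:3,:3].T+T[:3,3])@M.T+s['tool_pos']; np.save('w1c.npy',C)
for lo,hi,nm in ((8,18,'plate/foot'),(37,46,'box'),(72,84,'fin'),(136,148,'cheek'),(225,246,'fork')):
    ok=(d>0)&(C[...,2]>lo)&(C[...,2]<hi)&(C[...,0]<680)
    nb,lab,st,ce=cv2.connectedComponentsWithStats(ok.astype(np.uint8))
    for i in range(1,nb):
        if st[i,4]<60: continue
        q=C[lab==i]; (cc,sz,a)=cv2.minAreaRect(q[:,:2].astype(np.float32)); print(nm,st[i],np.round(cc,1),np.round(sz,1),round(a,1),q[:,2].mean().round(1))
E
```

```text
time: 0.82
tool_pos: [319.7, 365.1, 249.8]
tcp_rot: [-180.0, -0.0, 170.0]
ft_force: [1.5, -0.5, 1.0]
finger_gap: 84.9
grip_force: 0.0
time: 1.48
tool_pos: [418.4, 85.3, 250.3]
tcp_rot: [180.0, 0.0, 170.0]
ft_force: [1.1, 0.3, -0.6]
finger_gap: 85.2
grip_force: 0.0
time: 2.15
tool_pos: [517.0, -194.6, 249.9]
tcp_rot: [180.0, -0.0, 170.0]
ft_force: [1.6, 0.5, -1.0]
finger_gap: 85.1
grip_force: 0.0
time: 2.32
tool_pos: [523.3, -213.9, 249.4]
tcp_rot: [-180.0, -0.0, 169.8]
ft_force: [-0.3, -0.6, -0.6]
finger_gap: 85.1
grip_force: 0.0
2.3167 [ 523.25407711 -213.86357602  249.42662321] [-1.79951219e+02 -4.45297169e-02  1.69809316e+02]
plate/foot [ 74   0 107 140 539] [ 379.3 -381.5] [141.8  60.7] 8.0 13.2
plate/foot [  249    76   124   214 14520] [ 547.7 -232.5] [130.3 254.8] 79.2 12.9
plate/foot [  0 208  12  27 160] [ 516.6 -600.4] [ 6. 32.] 80.8 12.3
plate/foot [107 232  67  58 460] [ 594.7 -454.1] [99.3  8.8] 31.0 13.4
plate/foot [486 259  28  11 110] [676.3 -18.6] [ 6.  29.9] 2.8 13.2
plate/foot [  0 308 166  17 765] [ 655.6 -564.4] [223.5  16.1] 82.4 13.3
box [  48   31   41   42 1280] [ 362.7 -429.5] [36.5 35.6] 68.0 38.8
box [ 263   80   94   74 6489] [ 461.9 -216.1] [90.  70.1] 79.1 42.8
box [297 248  27   6  96] [ 604.3 -243.1] [29.7  1.9] 77.5 41.7
box [491 266  42  14 292] [673.7 -17.6] [12.6 46.9] 0.0 38.9
fin [ 300  164   17   61 1014] [ 529.7 -229.4] [15.5 59. ] 79.4 78.6
fin [294 263  30   8 166] [ 604.3 -243.1] [29.6  2. ] 78.1 78.0
cheek [288 300  36  11 370] [ 606.7 -243.7] [30.   7.1] 77.7 141.3
cheek [297 325  15  18 139] [ 633.5 -249.2] [12.1  7.9] 68.0 141.8
cheek [307 356  16  11 157] [ 666.9 -247.1] [13.5  6.2] 80.5 140.9
fork [230 366  25  24 337] [ 581.6 -268.3] [14.5  7.6] 49.4 235.4
```

View pics/w1.png

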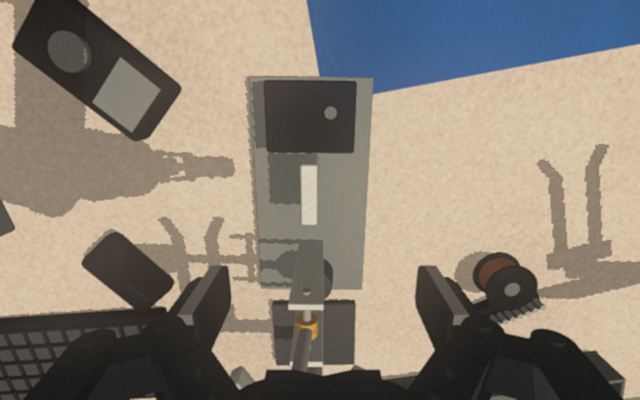

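```bash
python3 -m handwheel '[[-0.0102,-0.0160,0,0,0,0.8,0.085],[0,0,0.03,0,0,0,0.085],[0,0,0.03,0,0,0,0.085],[0,0,0.03,0,0,0,0.085],[0,0,0,0,0,0,0.085],[0,0,0,0,0,0,0.085]]'
cat > insp.py <<'E'
from h import *
for n in ('scene','side'):
    p=cv2.imread(f'pics/{n}0.png'); d=np.load(f'{n}0.npy'); C=cloud(n,d)
    for nm,c0,yaw in (('park',(639,-248),-10.5),('insp',(641,224),7)):
        ok=(d>0)&(C[...,2]>236)&(C[...,2]<245)&(np.hypot(C[...,0]-c0[0],C[...,1]-c0[1])<140)
        q=C[ok][:,:2]-c0
        for it in range(3):
            a=np.radians(yaw); X=np.array([np.cos(a),np.sin(a)]); Y=np.array([-X[1],X[0]])
            x,y=q@X,q@Y; s=(x>-25)&(x<60)&(abs(y)<40)
            l,rr=s&(y>0),s&(y<0)
            if l.sum()<8 or rr.sum()<8: break
            f1,f2=np.polyfit(x[l],y[l],1),np.polyfit(x[rr],y[rr],1); yaw+=np.degrees((f1[0]+f2[0])/2)
        b=(abs(y)<8)&(x>40)&(x<110)
        print(n,nm,l.sum(),rr.sum(),'yaw',round(yaw,2),'ys',f1.round(3),f2.round(3),'bar x',np.percentile(x[b],[2,50,98]).round(1) if b.sum() else None,'min x',x.min().round(1),'slopes')
        ok=(d>0)&(C[...,2]>9)&(C[...,2]<16)&(abs(C[...,0]-c0[0]-105)<75)&(abs(C[...,1]-c0[1]-105*np.sin(a))<75)
        cc,sz,an=cv2.minAreaRect(C[ok][:,:2].astype(np.float32)); print('  foot',np.round(cc,1),np.round(sz,1),an, 'origin',(np.array(cc)-105*X).round(1))
E
python3 insp.py
python3 -c "
from h import *; s=r.sense(); print(s['tool_pos'],s['tcp_rot'])"
```

```text
time: 2.87
tool_pos: [528.8, -225.9, 158.6]
tcp_rot: [179.9, -0.3, 169.3]
ft_force: [0.6, -0.5, 1.3]
finger_gap: 85.0
grip_force: 0.0
scene park 70 51 yaw -11.06 ys [ 0.038 20.242] [ -0.038 -17.806] bar x [ 69.2  76.5 102.8] min x -57.1 slopes
  foot [ 727.9 -261.1] [114.1 135.3] 80.49813842773438 origin [ 624.9 -241. ]
scene insp 76 70 yaw 6.0 ys [9.0000e-03 1.9121e+01] [-1.5000e-02 -2.2655e+01] bar x [66.  78.7 86. ] min x -57.7 slopes
  foot [746.8 228.3] [100.6 125. ] 5.827549457550049 origin [642.4 217.1]
side park 70 63 yaw -10.53 ys [ 0.045 21.707] [ -0.045 -17.275] bar x [ 64.3  73.6 101.9] min x -61.3 slopes
  foot [ 733.2 -259.7] [126.9 132.6] 0.6553210020065308 origin [ 630.  -240.5]
side insp 107 111 yaw 7.24 ys [5.000e-03 2.238e+01] [-5.0000e-03 -1.9384e+01] bar x [ 63.6  74.7 104.5] min x -60.2 slopes
  foot [740.9 247.9] [100.9 134. ] 6.876368522644043 origin [636.7 234.7]
[ 528.84633933 -225.85197336  158.59465837] [179.90279806  -0.26974243 169.26742984]
```

```bash
python3 -m handwheel '[[-0.0022,-0.0031,0.033,0,0,0,0.085],[0,0,0.033,0,0,0,0.085],[0,0,0.0325,0,0,0,0.085],[0,0,0,0,0,0,0.085],[0,0,0,0,0,0,0.05],[0,0,0,0,0,0,0.03],[0,0,0,0,0,0,0.022]]' 80
python3 -c "
from h import *; s=r.sense(); print(s['time'],s['tool_pos'],s['tcp_rot'],s['finger_gap'],s['grip_force'])
p,d=r.snapshot('scene'); C=cloud('scene',d)
o=np.array([638.6,-249.8,0]);a=np.radians(-10.8);X=np.array([np.cos(a),np.sin(a),0]);Y=np.array([-X[1],X[0],0])
q=C-o; x,y,z=q@X,q@Y,q[...,2]
for nm,m in (('head',(abs(x)<45)&(abs(y)<70)&(z>270)&(z<345)),('cheek+28',(x>20)&(x<45)&(abs(y)<25)&(z>90)&(z<146)),('stem',(abs(x)<15)&(abs(y)<30)&(z>246)&(z<275))):
  print(nm,m.sum(),x[m].mean(),y[m].mean(),z[m].mean(),np.percentile(y[m],[3,97]),np.percentile(x[m],[3,97]),np.percentile(z[m],[3,97]))
"
```

```text
time: 3.45
tool_pos: [534.4, -232.2, 65.9]
tcp_rot: [-179.9, 0.3, 169.2]
ft_force: [0.6, 0.1, 0.5]
finger_gap: 51.4
grip_force: 0.0
3.45 [ 534.4358204  -232.20096495   65.85647823] [-179.89968079    0.31752313  169.22904623] 51.36158402933681 0.0
head 384 8.615768086000559 -10.638136873376194 311.9045164769523 [-39.01112063  15.64700103] [-17.81159473  31.75213417] [287.95190168 321.68668225]
cheek+28 16 30.0115625302175 5.817993491317352 102.80633288225596 [-3.52498141 14.74577795] [28.30071992 31.92650281] [ 92.45709391 112.70454558]
stem 6 2.4218744930001694 4.938622460386838 248.4530232030621 [-8.13111638 27.50156664] [-8.29865752 12.77801373] [246.26248927 252.42031951]
```

```bash
python3 -m handwheel '[[0,0,0,0,0,0,0.03],[0,0,0,0,0,0,0.022]]' 80
python3 -c "
from h import *; s=r.sense(); print(s['time'],s['tool_pos'],s['tcp_rot'],s['joint_pos'],s['qd'],s['finger_gap'],s['grip_force'])"
```

```text
time: 3.67
tool_pos: [533.0, -231.6, 63.6]
tcp_rot: [-180.0, 0.1, 169.2]
ft_force: [-0.5, -0.5, 0.1]
finger_gap: 22.3
grip_force: 0.0
3.6667 [ 532.96004533 -231.60197598   63.55804682] [-1.79953741e+02  1.45823619e-01  1.69214910e+02] [-2.85427351e+01  1.39911145e+01  9.82982420e+01  4.54087655e-04
  6.75576590e+01 -1.07757759e+02] [-0.1031355   0.54787024  0.7327464  -0.07279962 -0.16859994 -0.00407931] 22.319275976174442 0.0
```

```bash
python3 -m handwheel '[[0,0,0,0,0,0,0.005],[0,0,0,0,0,0,0.005],[0,0,0,0,0,0,0.005],[0,0,0,0,0,0,0.005]]' 80
cat > st.py <<'E'
from h import *; s=r.sense(); print(round(s['time'],3),s['tool_pos'].round(1),s['tcp_rot'].round(2),s['finger_gap'].round(1),s['grip_force'],s['ft_force'].round(1),s['wrist_torque'].round(2))
E
python3 st.py
```

```text
time: 4.0
tool_pos: [532.9, -231.2, 63.3]
tcp_rot: [-180.0, 0.1, 169.2]
ft_force: [-1.4, 2.6, 7.6]
finger_gap: 15.0
grip_force: 80.2Traceback (most recent call last):
  File "st.py", line 1, in <module>
    from h import *; s=r.sense(); print(round(s['time'],3),s['tool_pos'].round(1),s['tcp_rot'].round(2),s['finger_gap'].round(1),s['grip_force'],s['ft_force'].round(1),s['wrist_torque'].round(2))
                                                                                                        ^^^^^^^^^^^^^^^^^^^^^
AttributeError: 'float' object has no attribute 'round'
```

```bash
cat > bal.py <<'E'
from h import *
import json,sys,os
GX,GZ=107.3,61.7           # TCP -> pivot in unit axes
F=np.diag([-1.,1.,-1.]); DT=1/12; NS=10; h=DT/NS
def pose():
    s=r.sense(); Rt=Ro.from_euler('xyz',s['tcp_rot'],degrees=True).as_matrix(); Ru=Rt@F
    piv=s['tool_pos']+Ru@[GX,0,GZ]
    yaw=np.arctan2(Ru[1,0],Ru[0,0]); phi=np.arcsin(Ru[2,1])
    return s['time'],piv,yaw,phi
def lean(retry=None):
    t,piv,yaw,phi=pose(); p,d=r.snapshot('scene'); q=cloud('scene',d)-piv
    X=np.array([np.cos(yaw),np.sin(yaw),0]); Y=np.array([-X[1],X[0],0])
    x,y,z=q@X,q@Y,q[...,2]; th=0; ok=(d>0)&(abs(x)<35)&(abs(y)<100)&(z>165)&(z<205)
    for _ in range(3):
        m=ok&((-y*np.sin(th)+z*np.cos(th))>184)&(abs(y*np.cos(th)+z*np.sin(th))<34)|(ok&(th==0)&(z>184))
        th=np.arctan2(-y[m].mean(),z[m].mean())
    return t,th,int(m.sum()),phi,piv,yaw
def sim(x0,t0,ts,phif,pyf,dist=0.,M=1.):
    """states at times ts; phif,pyf functions of time (rad, m)"""
    n=int(round((max(ts)-t0)/h))+1; tt=t0+h*np.arange(n+1); ph=phif(tt); py=pyf(tt)
    th,om=x0; o=np.zeros((n+1,2)); o[0]=x0
    v=np.gradient(py,h); w=om-1.43*v[0]; pd=np.gradient(ph,h)
    for k in range(n):
        om=w+1.43*v[k]
        w+=h*(14*th-9*(th-ph[k])-0.6*(om-pd[k])+dist); th+=h*(w+1.43*(v[k]+v[k+1])/2)
        o[k+1]=th,w+1.43*v[k+1]
    return np.array([np.interp(ts,tt,o[:,i]) for i in (0,1)]).T
def plan(th,om,dist,phi,yaw,piv,moves,N=8,H=22):
    """moves: (dx,dy,dz mm in unit frame now, dyaw deg) over N rows, smooth. returns rows"""
    k=np.arange(N+1)/N; s=3*k**2-2*k**3
    if abs(moves[0])>1: s2=np.clip(np.arange(N+1)/(N-1),0,1); s2=s2*(2-s2) if False else s2
    else: s2=s
    X=np.array([np.cos(yaw),np.sin(yaw),0]); Y=np.array([-X[1],X[0],0])
    dpy=moves[1]*s/1000
    T=np.arange(H+1)*DT; full=np.r_[dpy,np.full(H-N,dpy[-1])]; pyf=lambda t:np.interp(t,T,full)
    ts=T[1:]
    base=sim((th,om),0,ts,lambda t:np.full_like(t,phi),pyf,dist)
    cols=[]
    for j in range(H):
        f=np.where(np.arange(H+1)>j,1.,0.); cols.append(sim((0,0),0,ts,lambda t:np.interp(t,T,f),lambda t:0*t))
    G=np.array(cols)                               # H,H,2
    W=np.array([1,.3]); A=np.vstack([G[:,:,i].T*W[i] for i in (0,1)]+[0.25*np.eye(H)]+[40*(G[:,-1,0]+G[:,-1,1]/2.0)[None]*.1])
    b=np.r_[-(base[:,0])*1,-base[:,1]*.3,np.zeros(H),-4*(base[-1,0]+base[-1,1]/2.0)]
    u=np.linalg.lstsq(A,b,rcond=None)[0]; pred=base+np.tensordot(u,G,1)
    def Tm(i,ph):
        yw=yaw+np.radians(moves[3])*s[i]; Ru=(Ro.from_euler('z',yw)*Ro.from_euler('x',ph)).as_matrix()
        P=np.eye(4); P[:3,:3]=Ru@F; P[:3,3]=piv+X*moves[0]*s2[i]+Y*moves[1]*s[i]+np.array([0,0,moves[2]*s[i]])-Ru@[GX,0,GZ]; return P
    ph=phi+np.r_[0,np.cumsum(u)]; rows=[]; 
    for i in range(N):
        D=np.linalg.inv(Tm(i,ph[i]))@Tm(i+1,ph[i+1]); rv=np.degrees(Ro.from_matrix(D[:3,:3]).as_rotvec())
        rows.append([round(float(a),4)+0. for a in D[:3,3]/1000]+[round(float(a),2)+0. for a in rv]+[0.005])
    print('phi plan deg',np.degrees(ph[:N+1]).round(1),'\nlean pred',pred[:N,0].round(3),'end om',pred[N-1,1].round(3))
    print(json.dumps(rows).replace(' ',''))
    return ph[:N+1],full[:N+1]
def load(): return json.load(open('log.json')) if os.path.exists('log.json') else {'m':[],'u':[],'py':[]}
E
python3 -m handwheel '[[0,0,-0.01,0,0,0,0.005],[0,0,-0.02,0,0,0,0.005],[0,0,-0.02,0,0,0,0.005],[0,0,0,0,0,0,0.005],[0,0,0,0,0,0,0.005]]' 80
python3 - <<'E'
from bal import *
for i in range(2): 
    t,th,n,phi,piv,yaw=lean(); print(t,round(th,4),n,np.degrees(phi).round(2),piv.round(1),np.degrees(yaw).round(2))
print(r.sense()['ft_force'],r.sense()['tool_pos'])
plan(th,0,0,phi,yaw,piv,(-150,0,0,0))
E
```

```text
time: 4.42
tool_pos: [532.4, -231.5, 112.5]
tcp_rot: [-180.0, 0.1, 169.2]
ft_force: [0.2, 0.4, -8.2]
finger_gap: 15.4
grip_force: 78.5
4.4167 -0.1938 290 -0.04 [ 637.7 -251.5  174.4] -10.79
4.4667 -0.1751 290 0.01 [ 636.9 -251.   172.6] -10.79
[-0.39755907 -0.93751334 -7.97404011] [ 530.82325152 -230.55041074  110.01570421]
phi plan deg [ 0.  21.1 14.7  5.8  0.4 -1.6 -1.9 -1.5 -1. ] 
lean pred [-0.165 -0.136 -0.105 -0.079 -0.059 -0.044 -0.033 -0.025] end om 0.084
[[0.0214,0.0222,-0.0041,-21.06,0.0,0.0,0.005],[0.0214,-0.0068,-0.0004,6.35,0.0,0.0,0.005],[0.0214,-0.0096,-0.0008,8.95,0.0,0.0,0.005],[0.0214,-0.0058,-0.0003,5.36,0.0,0.0,0.005],[0.0214,-0.0022,0.0,2.02,0.0,0.0,0.005],[0.0214,-0.0003,0.0,0.24,0.0,0.0,0.005],[0.0214,0.0004,0.0,-0.38,0.0,0.0,0.005],[0.0,0.0005,0.0,-0.44,0.0,0.0,0.005]]
```

Run:
```python
from bal import *
t,piv,yaw,phi=pose(); p,d=r.snapshot('scene'); q=cloud('scene',d)-piv
X=np.array([np.cos(yaw),np.sin(yaw),0]); Y=np.array([-X[1],X[0],0]); x,y,z=q@X,q@Y,q[...,2]
m=(d>0)&(abs(x)<45)&(abs(y)<100)&(z>140)&(z<260)
nb,lab,st,ce=cv2.connectedComponentsWithStats(m.astype(np.uint8))
for i in range(1,nb):
    k=lab==i; print(st[i],x[k].mean(),y[k].mean(),z[k].min(),z[k].max(),np.percentile(y[k],[2,98]),np.percentile(x[k],[2,98]))
print(piv,np.histogram(z[m],12))
u,v=proj('scene',piv+[0,0,175]).astype(int); print(u,v); cv2.imwrite('pics/hd.png',cv2.resize(p[v-50:v+50,u-60:u+60],(720,600),interpolation=cv2.INTER_CUBIC))
```

```text
[248 194  20  21 384] 10.976676262922838 29.5680095002292 152.6491587072312 199.14110328701383 [ 3.85151514 56.45764449] [-17.30908343  34.16724208]
[ 636.37921016 -250.71085046  171.42967873] (array([ 2,  5, 11, 12, 17, 14, 23, 25, 71, 97, 84, 23]), array([152.64915871, 156.52348742, 160.39781614, 164.27214485,
       168.14647357, 172.02080228, 175.895131  , 179.76945971,
       183.64378843, 187.51811714, 191.39244586, 195.26677457,
       199.14110329]))
247 203
```

View pics/hd.png

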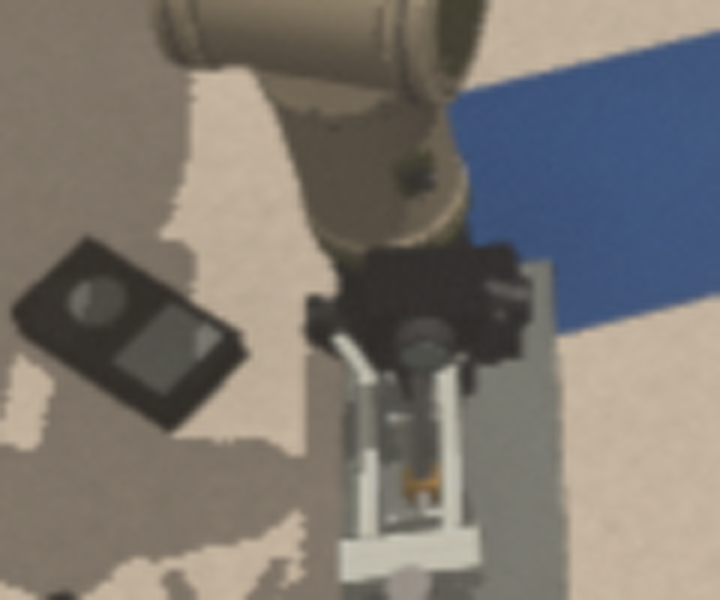

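```bash
python3 -m handwheel '[[0,0.0012,0,0,0,0,0.005],[0,0.0012,0,0,0,0,0.005],[0,0.0011,0,0,0,0,0.005],[0,0.001,0,0,0,0,0.005],[0,0.0009,0,0,0,0,0.005],[0,0.0008,0,0,0,0,0.005],[0,0.0005,0,0,0,0,0.005],[0,0.0003,0,0,0,0,0.005]]'
cat > look.py <<'E'
from bal import *
for i in range(int(sys.argv[1])):
    t,th,n,phi,piv,yaw=lean(); print(round(t,3),round(th,4),n,np.degrees(phi).round(2),piv.round(1),np.degrees(yaw).round(2))
E
python3 look.py 3
```

```text
time: 5.23
tool_pos: [533.3, -224.1, 111.9]
tcp_rot: [-180.0, 0.0, 169.2]
ft_force: [0.3, 0.8, -6.4]
finger_gap: 14.6
grip_force: 78.5
5.233 -0.0635 295 -0.0 [ 638.7 -244.2  173.6] -10.78
5.283 -0.0679 292 -0.0 [ 638.8 -244.2  173.6] -10.78
5.333 -0.0679 293 -0.0 [ 638.7 -244.3  173.6] -10.78
```

```bash
cat > step.py <<'E'
# step.py nlooks N dx dy dz dyaw [reset]
from bal import *
nl,N=int(sys.argv[1]),int(sys.argv[2]); mv=tuple(float(a) for a in sys.argv[3:7]); reset=len(sys.argv)>7
L=load() if not reset else {'m':[],'u':[]}
for i in range(nl):
    t,th,n,phi,piv,yaw=lean(); L['m'].append([t,th]); print('look',round(t,3),round(th,4),n,np.degrees(phi).round(2))
t,piv,yaw,phi=pose()
if reset: L['u']=[[L['m'][0][0],phi,0.],[t,phi,0.]]; x=np.array([L['m'][-1][1],0,0.]); L['t00']=t
else:
    phc=L['u'][-1][1]; L['u'].append([t,phc,L['u'][-1][2]])
    U=np.array(L['u']); m=np.array([a for a in L['m'] if a[0]>t-2.2 and a[0]>=L['t00']-1e-3])
    t0=m[0,0]; pf=lambda q:np.interp(q,U[:,0],U[:,1]); yf=lambda q:np.interp(q,U[:,0],U[:,2])
    ts=np.r_[m[:,0],t]; z=lambda q:0*q
    b=sim((0,0),t0,ts,pf,yf); c=[sim((1,0),t0,ts,z,z),sim((0,1),t0,ts,z,z),sim((0,0),t0,ts,z,z,1.)]
    A=np.array([k[:-1,0] for k in c]).T/.0015; y=(m[:,1]-b[:-1,0])/.0015
    A=np.vstack([A,[0,0,1/.15]]); y=np.r_[y,0.]
    if t0<=L['t00']+.01: A=np.vstack([A,[0,1/.02,0]]); y=np.r_[y,0.]
    e=np.linalg.lstsq(A,y,rcond=None)[0]; x=b[-1].copy()
    for k in range(3): x+=e[k]*c[k][-1]
    x=np.r_[x,e[2]]; print('resid',((y-A@e)[:len(m)]*.0015).round(4),'phi cmd-meas deg',np.degrees(phc-phi).round(2))
print('t',round(t,2),'lean,rate,d',x.round(4),'piv',piv.round(1),'yaw',np.degrees(yaw).round(2),'tilt-phi',np.degrees(phi).round(2))
ph0=phi if reset else phc
ph,py=plan(x[0],x[1],x[2],ph0,yaw,piv,mv,N)
y0=L['u'][-1][2]
L['u']+=[[t+(i+1)*DT,float(ph[i+1]),float(y0+py[i+1])] for i in range(N)]
json.dump(L,open('log.json','w'))
E
sed -i 's/0.25\*np.eye(H)/0.8*np.eye(H)/' bal.py
python3 step.py 1 6 -140 0 0 0 reset
```

```text
look 5.383 -0.0678 291 -0.0
t 5.43 lean,rate,d [-0.0678  0.      0.    ] piv [ 638.7 -244.3  173.5] yaw -10.79 tilt-phi -0.0
phi plan deg [-0.   4.2  5.   4.2  2.8  1.6  0.6] 
lean pred [-0.066 -0.061 -0.053 -0.044 -0.035 -0.027] end om 0.091
[[0.028,0.0045,-0.0002,-4.19,0.0,0.0,0.005],[0.028,0.0008,0.0,-0.78,0.0,0.0,0.005],[0.028,-0.0009,0.0,0.8,0.0,0.0,0.005],[0.028,-0.0014,0.0,1.32,0.0,0.0,0.005],[0.028,-0.0014,0.0,1.27,0.0,0.0,0.005],[0.0,-0.001,0.0,0.97,0.0,0.0,0.005]]
```

```bash
python3 -m handwheel '[[0.028,0.0045,-0.0002,-4.19,0,0,0.005],[0.028,0.0008,0,-0.78,0,0,0.005],[0.028,-0.0009,0,0.8,0,0,0.005],[0.028,-0.0014,0,1.32,0,0,0.005],[0.028,-0.0014,0,1.27,0,0,0.005],[0,-0.001,0,0.97,0,0,0.005]]'
python3 step.py 3 6 0 0 0 0
```

```text
time: 5.93
tool_pos: [390.4, -195.6, 109.6]
tcp_rot: [179.4, -0.4, 169.2]
ft_force: [-1.5, 0.9, -8.1]
finger_gap: 14.7
grip_force: 79.2
look 5.933 -0.0237 241 0.63
look 5.983 -0.0128 243 0.53
look 6.033 -0.012 245 0.57
resid [-0.0016  0.0033 -0.0017] phi cmd-meas deg 0.01
t 6.08 lean,rate,d [-0.0047  0.1106 -0.0411] piv [ 501.4 -218.2  174.3] yaw -10.78 tilt-phi 0.59
phi plan deg [ 0.6 -1.7 -2.3 -2.  -1.4 -0.8 -0.3] 
lean pred [0.003 0.007 0.009 0.009 0.008 0.006] end om -0.019
[[0.0,-0.0025,0.0,2.28,0.0,0.0,0.005],[0.0,-0.0006,0.0,0.6,0.0,0.0,0.005],[0.0,0.0003,0.0,-0.25,0.0,0.0,0.005],[0.0,0.0006,0.0,-0.58,0.0,0.0,0.005],[0.0,0.0007,0.0,-0.62,0.0,0.0,0.005],[0.0,0.0005,0.0,-0.51,0.0,0.0,0.005]]
```

```bash
python3 -m handwheel '[[0,-0.0025,0,2.28,0,0,0.005],[0,-0.0006,0,0.6,0,0,0.005],[0,0.0003,0,-0.25,0,0,0.005],[0,0.0006,0,-0.58,0,0,0.005],[0,0.0007,0,-0.62,0,0,0.005],[0,0.0005,0,-0.51,0,0,0.005]]'
python3 step.py 3 8 0 25 0 1
```

```text
time: 6.58
tool_pos: [395.9, -198.4, 111.7]
tcp_rot: [-179.8, -0.0, 169.2]
ft_force: [-0.3, 0.2, -8.0]
finger_gap: 15.2
grip_force: 79.4
look 6.583 0.0164 248 -0.21
look 6.633 0.0163 243 -0.19
look 6.683 0.016 248 -0.25
resid [-0.0012  0.0032 -0.0022  0.0006  0.0001 -0.0005] phi cmd-meas deg -0.04
t 6.73 lean,rate,d [ 0.0168  0.0063 -0.0292] piv [ 501.1 -218.5  173.3] yaw -10.83 tilt-phi -0.28
phi plan deg [-0.3 -2.  -2.4 -1.9 -1.1 -0.3  0.5  1.   1.2] 
lean pred [0.016 0.016 0.015 0.014 0.012 0.011 0.009 0.006] end om -0.034
[[0.0,-0.0008,0.0,1.7,0.0,-0.04,0.005],[0.0,0.0022,-0.0001,0.35,0.0,-0.11,0.005],[0.0,0.0042,-0.0002,-0.43,-0.01,-0.16,0.005],[0.0,0.0051,-0.0001,-0.8,0.0,-0.18,0.005],[0.0,0.0052,-0.0001,-0.88,0.0,-0.18,0.005],[0.0,0.0045,0.0,-0.76,0.0,-0.16,0.005],[0.0,0.0032,0.0,-0.52,0.0,-0.11,0.005],[0.0,0.0012,0.0,-0.21,0.0,-0.04,0.005]]
```

```bash
python3 -m handwheel '[[0,-0.0008,0,1.7,0,-0.04,0.005],[0,0.0022,-0.0001,0.35,0,-0.11,0.005],[0,0.0042,-0.0002,-0.43,-0.01,-0.16,0.005],[0,0.0051,-0.0001,-0.8,0,-0.18,0.005],[0,0.0052,-0.0001,-0.88,0,-0.18,0.005],[0,0.0045,0,-0.76,0,-0.16,0.005],[0,0.0032,0,-0.52,0,-0.11,0.005],[0,0.0012,0,-0.21,0,-0.04,0.005]]'
python3 step.py 3 8 5 45 0 2
```

```text
time: 7.4
tool_pos: [400.1, -173.7, 111.7]
tcp_rot: [178.7, -0.0, 170.2]
ft_force: [-0.0, 0.6, -7.3]
finger_gap: 15.3
grip_force: 79.4
look 7.4 0.0529 245 1.31
look 7.45 0.0553 237 1.29
look 7.5 0.0564 240 1.25
resid [-0.0018  0.0034 -0.0015  0.0009 -0.0002 -0.0015  0.0025  0.0011 -0.0028] phi cmd-meas deg -0.0
t 7.55 lean,rate,d [0.0653 0.1302 0.0189] piv [ 505.6 -193.7  173.4] yaw -9.81 tilt-phi 1.23
phi plan deg [  1.2  -7.9 -10.2  -9.   -6.3  -3.3  -0.7   1.    1.9] 
lean pred [0.072 0.073 0.069 0.062 0.053 0.044 0.034 0.024] end om -0.113
[[-0.0007,-0.008,-0.0007,9.08,0.0,-0.09,0.005],[-0.0008,0.0021,-0.0007,2.35,-0.04,-0.22,0.005],[-0.0008,0.0078,-0.0012,-1.21,-0.05,-0.32,0.005],[-0.0009,0.0104,-0.0013,-2.74,-0.05,-0.36,0.005],[-0.0009,0.0107,-0.0009,-3.0,-0.03,-0.37,0.005],[-0.0009,0.0093,-0.0004,-2.54,-0.01,-0.32,0.005],[-0.0009,0.0065,-0.0001,-1.74,0.0,-0.23,0.005],[-0.0001,0.0027,0.0,-0.86,0.0,-0.09,0.005]]
```

```bash
cat > fit.py <<'E'
import bal,json,numpy as np
from scipy.optimize import least_squares
L=json.load(open('log.json')); U=np.array(L['u']); m=np.array([a for a in L['m'] if a[0]>=L['t00']-.06])
def sim(p,ts,t0):
    th0,b,kg,kb,ka,lag=p; h=1/120; tt=np.arange(t0,ts[-1]+2*h,h)
    ph=np.interp(tt-lag,U[:,0],U[:,1]); py=np.interp(tt-lag,U[:,0],U[:,2]); pd=np.gradient(ph,h); v=np.gradient(py,h)
    th=th0-b; w=-1.43*ka*v[0]; o=[]
    for k in range(len(tt)-1):
        o.append(th); om=w+1.43*ka*v[k]
        w+=h*(14*kg*th-9*kb*(th-ph[k])-.6*kb*(om-pd[k])); th+=h*(w+1.43*ka*(v[k]+v[k+1])/2)
    return np.interp(ts,tt[:-1],o)+b
t0=L['t00']
pr=np.array([-.0678,0,1,1,1,0]); sg=np.array([.002,.02,.06,.08,.1,.02])
f=lambda p:np.r_[(sim(p,m[:,0],t0)-m[:,1])/.002,(p-pr)/sg]
s=least_squares(f,pr); print(s.x.round(4),s.cost); print((f(s.x)[:len(m)]*.002).round(4)); print((f(pr)[:len(m)]*.002).round(3))
E
python3 fit.py
```

```text
[-0.0678 -0.0055  0.9775  1.0059  1.0431  0.0027] 4.366907898498309
[-0.      0.0019 -0.0034  0.0014 -0.0009  0.0001  0.0015 -0.0023 -0.001
  0.0026]
[-0.    -0.004 -0.01  -0.007 -0.036 -0.039 -0.042 -0.193 -0.211 -0.229]
```

```bash
sed -i 's/u=np.linalg.lstsq(A,b,rcond=None)\[0\]/u=lsq_linear(A,b,(-.105,.105)).x/; s/^import json,sys,os/import json,sys,os\nfrom scipy.optimize import lsq_linear/' bal.py
sed -i 's/t-2.2/t-3.2/; s#1/.15#1/.06#; s/\.0015/.0025/g' step.py
python3 - <<'E'
import json; L=json.load(open('log.json')); L['u']=L['u'][:-9]; json.dump(L,open('log.json','w'))
E
python3 step.py 0 6 0 0 0 0
```

```text
resid [-0.0017  0.0034 -0.0015  0.0008 -0.0003 -0.0016  0.0025  0.0011 -0.0028] phi cmd-meas deg -0.0
t 7.55 lean,rate,d [0.0652 0.1299 0.0183] piv [ 505.6 -193.7  173.4] yaw -9.81 tilt-phi 1.23
phi plan deg [ 1.2 -4.8 -8.2 -7.9 -6.  -3.9 -2. ] 
lean pred [0.074 0.076 0.072 0.063 0.052 0.041] end om -0.127
[[0.0,-0.0065,-0.0003,6.02,0.0,0.0,0.005],[0.0,-0.0036,-0.0001,3.37,0.0,0.0,0.005],[0.0,0.0003,0.0,-0.3,0.0,0.0,0.005],[0.0,0.002,0.0,-1.85,0.0,0.0,0.005],[0.0,0.0023,0.0,-2.15,0.0,0.0,0.005],[0.0,0.002,0.0,-1.83,0.0,0.0,0.005]]
```

```bash
python3 -m handwheel '[[0,-0.0065,-0.0003,6.02,0,0,0.005],[0,-0.0036,-0.0001,3.37,0,0,0.005],[0,0.0003,0,-0.3,0,0,0.005],[0,0.002,0,-1.85,0,0,0.005],[0,0.0023,0,-2.15,0,0,0.005],[0,0.002,0,-1.83,0,0,0.005]]'
python3 step.py 3 6 0 0 0 0; python3 fit.py
```

```text
time: 8.05
tool_pos: [399.9, -176.8, 111.7]
tcp_rot: [-178.2, 0.0, 170.3]
ft_force: [-0.7, 0.4, -7.5]
finger_gap: 14.6
grip_force: 80.1
look 8.05 0.0248 243 -1.77
look 8.1 0.0095 244 -1.67
look 8.15 0.0022 247 -1.86
resid [-0.0007  0.0038 -0.0017 -0.0019 -0.003  -0.0043  0.0047  0.0039  0.0009
  0.0032 -0.0033 -0.0014] phi cmd-meas deg -0.06
t 8.2 lean,rate,d [-0.006  -0.1982 -0.0081] piv [ 505.5 -194.3  173.3] yaw -9.87 tilt-phi -1.96
phi plan deg [-2.   3.8  5.5  5.1  3.9  2.5  1.4] 
lean pred [-0.02  -0.027 -0.029 -0.027 -0.023 -0.018] end om 0.055
[[0.0,0.0063,-0.0003,-5.83,0.0,0.0,0.005],[0.0,0.0019,0.0,-1.72,0.0,0.0,0.005],[0.0,-0.0004,0.0,0.38,0.0,0.0,0.005],[0.0,-0.0013,0.0,1.24,0.0,0.0,0.005],[0.0,-0.0015,0.0,1.38,0.0,0.0,0.005],[0.0,-0.0012,0.0,1.16,0.0,0.0,0.005]]
[-0.0684 -0.0041  0.9534  1.0093  1.1527  0.0055] 8.351357171585098
[-0.0006  0.0019 -0.0033  0.0017  0.0002  0.0012  0.0024 -0.0025 -0.0018
  0.0011 -0.0032  0.0029  0.0006]
[-0.    -0.004 -0.01  -0.007 -0.036 -0.039 -0.042 -0.193 -0.211 -0.229
 -0.671 -0.733 -0.81 ]
```

```bash
sed -i 's/14\*th-9/13.6*th-9/; s/1\.43/1.5/g' bal.py
python3 -m handwheel '[[0,0.0063,-0.0003,-5.83,0,0,0.005],[0,0.0019,0,-1.72,0,0,0.005],[0,-0.0004,0,0.38,0,0,0.005],[0,-0.0013,0,1.24,0,0,0.005],[0,-0.0015,0,1.38,0,0,0.005],[0,-0.0012,0,1.16,0,0,0.005]]'
python3 step.py 3 6 0 10 0 0; python3 fit.py
```

```text
time: 8.7
tool_pos: [400.2, -173.7, 111.5]
tcp_rot: [178.8, 0.0, 170.2]
ft_force: [0.3, 0.6, -8.3]
finger_gap: 15.0
grip_force: 80.6
look 8.7 -0.0186 242 1.16
look 8.75 -0.0153 240 1.12
look 8.8 -0.0083 232 1.25
resid [-0.0011  0.0037 -0.0016 -0.0009 -0.002  -0.0033  0.0038  0.003  -0.0001
  0.0032 -0.0032 -0.0012 -0.0013 -0.0013  0.0023] phi cmd-meas deg 0.05
t 8.85 lean,rate,d [-0.0067  0.08    0.0064] piv [ 505.9 -192.4  173.3] yaw -9.69 tilt-phi 1.32
phi plan deg [ 1.4 -1.2 -2.  -1.9 -1.3 -0.7 -0.1] 
lean pred [-0.001  0.004  0.006  0.008  0.008  0.006] end om -0.023
[[0.0,-0.002,0.0,2.52,0.0,0.0,0.005],[0.0,0.0009,0.0,0.86,0.0,0.0,0.005],[0.0,0.0025,-0.0001,-0.12,0.0,0.0,0.005],[0.0,0.003,-0.0001,-0.58,0.0,0.0,0.005],[0.0,0.0026,0.0,-0.67,0.0,0.0,0.005],[0.0,0.0013,0.0,-0.52,0.0,0.0,0.005]]
[-0.0687 -0.0042  0.9597  1.0121  1.147   0.0034] 9.225352616188811
[-0.0009  0.002  -0.0031  0.0018  0.0001  0.0011  0.0023 -0.0026 -0.0019
  0.001  -0.003   0.0031  0.001   0.0009  0.0012 -0.002 ]
[-0.    -0.004 -0.01  -0.007 -0.036 -0.039 -0.042 -0.193 -0.211 -0.229
 -0.671 -0.733 -0.81  -2.38  -2.625 -2.899]
```

```bash
sed -i 's/13.6\*th-9/13.5*th-9/; s/1\.5\*/1.6*/g' bal.py; grep -c '1.6\*' bal.py
python3 -m handwheel '[[0,-0.002,0,2.52,0,0,0.005],[0,0.0009,0,0.86,0,0,0.005],[0,0.0025,-0.0001,-0.12,0,0,0.005],[0,0.003,-0.0001,-0.58,0,0,0.005],[0,0.0026,0,-0.67,0,0,0.005],[0,0.0013,0,-0.52,0,0,0.005]]'
python3 step.py 3 8 0 40 0 2
```

```text
4
time: 9.35
tool_pos: [401.7, -165.1, 111.4]
tcp_rot: [-180.0, -0.0, 170.2]
ft_force: [0.1, 0.3, -7.0]
finger_gap: 14.9
grip_force: 80.6
look 9.35 0.0145 243 -0.01
look 9.4 0.0139 240 0.0
look 9.45 0.0142 245 -0.06
resid [ 0.0011 -0.0002 -0.0017  0.0025  0.0018 -0.0012  0.0027 -0.0036 -0.0016
 -0.0012 -0.0011  0.0024 -0.0001 -0.0003  0.0004] phi cmd-meas deg -0.03
t 9.5 lean,rate,d [ 0.0136 -0.0034  0.006 ] piv [ 507.3 -184.   173. ] yaw -9.84 tilt-phi -0.1
phi plan deg [-0.1 -2.3 -2.9 -2.5 -1.5 -0.4  0.7  1.5  1.7] 
lean pred [0.012 0.012 0.013 0.013 0.013 0.012 0.011 0.007] end om -0.045
[[0.0,-0.0008,0.0,2.15,0.0,-0.09,0.005],[0.0,0.0034,-0.0002,0.62,-0.01,-0.23,0.005],[-0.0001,0.0062,-0.0003,-0.4,-0.02,-0.32,0.005],[-0.0001,0.0077,-0.0003,-0.98,-0.01,-0.37,0.005],[-0.0001,0.0079,-0.0002,-1.18,-0.01,-0.37,0.005],[-0.0002,0.007,0.0,-1.07,0.0,-0.32,0.005],[-0.0001,0.0049,0.0,-0.74,0.0,-0.23,0.005],[-0.0001,0.0019,0.0,-0.28,0.0,-0.09,0.005]]
```

```bash
python3 -m handwheel '[[0,-0.0008,0,2.15,0,-0.09,0.005],[0,0.0034,-0.0002,0.62,-0.01,-0.23,0.005],[-0.0001,0.0062,-0.0003,-0.4,-0.02,-0.32,0.005],[-0.0001,0.0077,-0.0003,-0.98,-0.01,-0.37,0.005],[-0.0001,0.0079,-0.0002,-1.18,-0.01,-0.37,0.005],[-0.0002,0.007,0,-1.07,0,-0.32,0.005],[-0.0001,0.0049,0,-0.74,0,-0.23,0.005],[-0.0001,0.0019,0,-0.28,0,-0.09,0.005]]'
python3 step.py 3 8 0 50 0 2; python3 fit.py
```

```text
time: 10.17
tool_pos: [408.2, -127.3, 111.4]
tcp_rot: [178.1, 0.0, 172.2]
ft_force: [0.3, 0.5, -7.8]
finger_gap: 14.7
grip_force: 80.6
look 10.167 0.0319 238 1.86
look 10.217 0.0316 243 1.83
look 10.267 0.0346 246 1.78
resid [ 0.0012  0.0008 -0.0021  0.0028 -0.0035 -0.0014 -0.0008 -0.0008  0.0028
  0.0004  0.0002  0.0009 -0.0004 -0.0009  0.0008] phi cmd-meas deg -0.0
t 10.32 lean,rate,d [0.0361 0.0545 0.0079] piv [ 514.2 -144.5  173.1] yaw -7.79 tilt-phi 1.75
phi plan deg [ 1.7 -4.3 -6.3 -5.8 -4.  -1.7  0.2  1.6  2.3] 
lean pred [0.038 0.04  0.039 0.037 0.033 0.029 0.024 0.017] end om -0.086
[[0.0,-0.0045,-0.0003,6.02,0.0,-0.09,0.005],[0.0,0.003,-0.0004,2.06,-0.02,-0.23,0.005],[-0.0001,0.0079,-0.0008,-0.54,-0.03,-0.32,0.005],[-0.0001,0.0104,-0.0009,-1.84,-0.03,-0.37,0.005],[-0.0002,0.0109,-0.0006,-2.21,-0.02,-0.37,0.005],[-0.0002,0.0095,-0.0003,-1.98,0.0,-0.32,0.005],[-0.0002,0.0067,0.0,-1.39,0.0,-0.23,0.005],[-0.0001,0.0027,0.0001,-0.63,0.0,-0.09,0.005]]
[-0.0682 -0.0035  0.936   0.9897  1.0737 -0.    ] 11.932403093028546
[-0.0004  0.003  -0.0022  0.0027  0.0011  0.0022  0.0035 -0.0025 -0.0018
  0.0012 -0.0036  0.0026  0.0005 -0.0003 -0.0004 -0.0038 -0.0008 -0.0005
 -0.0011  0.0004  0.0011 -0.0005]
[-0.0000e+00 -4.0000e-03 -1.0000e-02 -7.0000e-03 -3.6000e-02 -3.9000e-02
 -4.2000e-02 -1.9300e-01 -2.1100e-01 -2.2900e-01 -6.7100e-01 -7.3300e-01
 -8.1000e-01 -2.3800e+00 -2.6250e+00 -2.8990e+00 -8.5090e+00 -9.3840e+00
 -1.0350e+01 -4.2120e+01 -4.6452e+01 -5.1231e+01]
```

```bash
sed -i 's/13.5\*th-9/13.25*th-9/' bal.py
python3 -m handwheel '[[0,-0.0045,-0.0003,6.02,0,-0.09,0.005],[0,0.003,-0.0004,2.06,-0.02,-0.23,0.005],[-0.0001,0.0079,-0.0008,-0.54,-0.03,-0.32,0.005],[-0.0001,0.0104,-0.0009,-1.84,-0.03,-0.37,0.005],[-0.0002,0.0109,-0.0006,-2.21,-0.02,-0.37,0.005],[-0.0002,0.0095,-0.0003,-1.98,0,-0.32,0.005],[-0.0002,0.0067,0,-1.39,0,-0.23,0.005],[-0.0001,0.0027,0.0001,-0.63,0,-0.09,0.005]]'
python3 step.py 3 8 0 50 0 2
```

```text
time: 10.98
tool_pos: [414.6, -81.0, 111.5]
tcp_rot: [177.6, 0.0, 174.3]
ft_force: [0.8, 0.4, -8.0]
finger_gap: 15.0
grip_force: 80.9
look 10.983 0.0373 242 2.43
look 11.033 0.0365 235 2.4
look 11.083 0.0349 239 2.3
resid [ 0.0034 -0.0029 -0.001  -0.0011 -0.0011  0.0024 -0.0006 -0.0008 -0.
  0.0002 -0.0001  0.002  -0.001   0.0005 -0.    ] phi cmd-meas deg 0.0
t 11.13 lean,rate,d [0.0351 0.0148 0.0038] piv [521.  -95.2 173. ] yaw -5.78 tilt-phi 2.25
phi plan deg [ 2.3 -3.3 -5.1 -4.7 -3.1 -1.2  0.5  1.8  2.3] 
lean pred [0.035 0.035 0.034 0.032 0.029 0.026 0.021 0.015] end om -0.079
[[0.0,-0.0039,-0.0002,5.52,0.0,-0.09,0.005],[0.0,0.0033,-0.0003,1.84,-0.02,-0.23,0.005],[-0.0001,0.0078,-0.0007,-0.4,-0.03,-0.32,0.005],[-0.0001,0.0101,-0.0007,-1.56,-0.03,-0.37,0.005],[-0.0002,0.0106,-0.0005,-1.93,-0.01,-0.37,0.005],[-0.0002,0.0093,-0.0002,-1.75,0.0,-0.32,0.005],[-0.0002,0.0066,0.0,-1.23,0.0,-0.23,0.005],[-0.0001,0.0026,0.0001,-0.53,0.0,-0.09,0.005]]
```

```bash
python3 -m handwheel '[[0,-0.0039,-0.0002,5.52,0,-0.09,0.005],[0,0.0033,-0.0003,1.84,-0.02,-0.23,0.005],[-0.0001,0.0078,-0.0007,-0.4,-0.03,-0.32,0.005],[-0.0001,0.0101,-0.0007,-1.56,-0.03,-0.37,0.005],[-0.0002,0.0106,-0.0005,-1.93,-0.01,-0.37,0.005],[-0.0002,0.0093,-0.0002,-1.75,0,-0.32,0.005],[-0.0002,0.0066,0,-1.23,0,-0.23,0.005],[-0.0001,0.0026,0.0001,-0.53,0,-0.09,0.005]]'
python3 step.py 3 8 -10 50 0 2
```

```text
time: 11.8
tool_pos: [419.3, -34.7, 111.5]
tcp_rot: [177.6, 0.0, 176.3]
ft_force: [0.2, -0.4, -7.3]
finger_gap: 14.6
grip_force: 81.0
look 11.8 0.0451 237 2.44
look 11.85 0.0426 238 2.42
look 11.9 0.0418 241 2.33
resid [ 0.0008 -0.0013 -0.0014 -0.0007 -0.     -0.0003  0.0018 -0.0005  0.0011
  0.0007  0.0013 -0.0002 -0.0012] phi cmd-meas deg 0.0
t 11.95 lean,rate,d [0.0445 0.0421 0.0018] piv [526.1 -45.1 173.1] yaw -3.75 tilt-phi 2.29
phi plan deg [ 2.3 -3.7 -6.4 -6.1 -4.3 -2.   0.1  1.6  2.3] 
lean pred [0.046 0.047 0.046 0.043 0.038 0.033 0.027 0.019] end om -0.095
[[0.0014,-0.0045,-0.0003,6.02,0.0,-0.09,0.005],[0.0014,0.0023,-0.0004,2.71,-0.02,-0.23,0.005],[0.0013,0.0077,-0.0008,-0.32,-0.04,-0.32,0.005],[0.0013,0.0104,-0.0009,-1.84,-0.03,-0.37,0.005],[0.0013,0.011,-0.0007,-2.32,-0.02,-0.37,0.005],[0.0012,0.0097,-0.0003,-2.1,-0.01,-0.32,0.005],[0.0013,0.0069,0.0,-1.49,0.0,-0.23,0.005],[-0.0001,0.0027,0.0001,-0.69,0.0,-0.09,0.005]]
```

```bash
python3 -m handwheel '[[0.0014,-0.0045,-0.0003,6.02,0,-0.09,0.005],[0.0014,0.0023,-0.0004,2.71,-0.02,-0.23,0.005],[0.0013,0.0077,-0.0008,-0.32,-0.04,-0.32,0.005],[0.0013,0.0104,-0.0009,-1.84,-0.03,-0.37,0.005],[0.0013,0.011,-0.0007,-2.32,-0.02,-0.37,0.005],[0.0012,0.0097,-0.0003,-2.1,-0.01,-0.32,0.005],[0.0013,0.0069,0,-1.49,0,-0.23,0.005],[-0.0001,0.0027,0.0001,-0.69,0,-0.09,0.005]]'
python3 step.py 3 8 -10 50 0 2
sed -i "s/t0=L\['t00'\]/t0=L['t00']/; s/a\[0\]>=L\['t00'\]-.06/a[0]>8.0/; s/^t0=.*/t0=m[0,0]/" fit.py
python3 - <<'E'
s=open('fit.py').read()
s=s.replace("th0,b,kg,kb,ka,lag=p","th0,b,kg,kb,ka,lag,w0=p").replace("w=-1.43*ka*v[0]","w=w0").replace("pr=np.array([-.0678,0,1,1,1,0]); sg=np.array([.002,.02,.06,.08,.1,.02])","pr=np.array([.0248,0,1,1,1,0,-.2]); sg=np.array([.005,.02,.06,.08,.1,.02,.1])")
s=s.replace("s=least_squares(f,pr)","s=least_squares(f,pr*[1,1,.94,1,1.08,1,1],x_scale=sg)")
open('fit.py','w').write(s)
E
python3 fit.py | head -4
```

```text
time: 12.62
tool_pos: [412.1, 12.3, 111.4]
tcp_rot: [177.5, 0.0, 178.3]
ft_force: [-0.4, -0.3, -8.2]
finger_gap: 15.0
grip_force: 81.0
look 12.617 0.043 236 2.54
look 12.667 0.0417 237 2.51
look 12.717 0.0382 232 2.39
resid [-0.0002 -0.0006  0.0013 -0.0017 -0.0001 -0.0005  0.0018  0.0006 -0.0002
 -0.0001  0.0011 -0.0013] phi cmd-meas deg -0.01
t 12.77 lean,rate,d [ 0.0396  0.0146 -0.007 ] piv [519.5   5.4 173.1] yaw -1.73 tilt-phi 2.34
phi plan deg [ 2.3 -3.5 -5.3 -4.9 -3.2 -1.2  0.6  1.8  2.4] 
lean pred [0.039 0.039 0.037 0.035 0.031 0.027 0.023 0.016] end om -0.082
[[0.0014,-0.0042,-0.0002,5.79,0.0,-0.09,0.005],[0.0014,0.0032,-0.0003,1.88,-0.02,-0.23,0.005],[0.0014,0.0079,-0.0007,-0.45,-0.03,-0.32,0.005],[0.0013,0.0102,-0.0008,-1.64,-0.03,-0.37,0.005],[0.0013,0.0107,-0.0005,-2.01,-0.01,-0.37,0.005],[0.0012,0.0094,-0.0002,-1.81,0.0,-0.32,0.005],[0.0013,0.0066,0.0,-1.27,0.0,-0.23,0.005],[-0.0001,0.0026,0.0001,-0.55,0.0,-0.09,0.005]]
[ 0.0226 -0.0039  0.9426  1.0319  1.0897 -0.0126 -0.1957] 6.086890258137342
[-0.0022  0.0031  0.0001  0.0003  0.0005 -0.0027  0.0005  0.0009  0.0003
  0.0007  0.0014 -0.0001  0.0004 -0.0008  0.0002 -0.0025 -0.0007  0.0007
 -0.0005 -0.0011  0.0019]
```

```bash
python3 -m handwheel '[[0.0014,-0.0042,-0.0002,5.79,0,-0.09,0.005],[0.0014,0.0032,-0.0003,1.88,-0.02,-0.23,0.005],[0.0014,0.0079,-0.0007,-0.45,-0.03,-0.32,0.005],[0.0013,0.0102,-0.0008,-1.64,-0.03,-0.37,0.005],[0.0013,0.0107,-0.0005,-2.01,-0.01,-0.37,0.005],[0.0012,0.0094,-0.0002,-1.81,0,-0.32,0.005],[0.0013,0.0066,0,-1.27,0,-0.23,0.005],[-0.0001,0.0026,0.0001,-0.55,0,-0.09,0.005]]'
python3 step.py 3 8 -8 50 0 2.2
```

```text
time: 13.43
tool_pos: [403.4, 58.7, 111.3]
tcp_rot: [177.5, 0.0, -179.7]
ft_force: [-0.1, -0.4, -7.4]
finger_gap: 14.9
grip_force: 81.1
look 13.433 0.0393 231 2.54
look 13.483 0.0384 230 2.52
look 13.533 0.0365 231 2.42
resid [-0.0006  0.0008  0.      0.0006 -0.0006 -0.0014  0.0003  0.0017 -0.0004
 -0.0003  0.0007 -0.0006] phi cmd-meas deg 0.02
t 13.58 lean,rate,d [ 0.0378  0.0236 -0.0169] piv [510.9  55.7 173.1] yaw 0.3 tilt-phi 2.38
phi plan deg [ 2.4 -3.5 -5.4 -4.9 -3.3 -1.2  0.6  1.9  2.4] 
lean pred [0.038 0.038 0.037 0.034 0.031 0.027 0.023 0.016] end om -0.082
[[0.0011,-0.0043,-0.0002,5.87,0.0,-0.09,0.005],[0.0011,0.0031,-0.0003,1.91,-0.02,-0.25,0.005],[0.0011,0.0078,-0.0007,-0.46,-0.03,-0.35,0.005],[0.001,0.0102,-0.0008,-1.66,-0.03,-0.4,0.005],[0.001,0.0106,-0.0005,-2.03,-0.02,-0.4,0.005],[0.0009,0.0093,-0.0002,-1.83,0.0,-0.35,0.005],[0.001,0.0066,0.0,-1.28,0.01,-0.25,0.005],[-0.0001,0.0026,0.0001,-0.56,0.0,-0.09,0.005]]
```

```bash
python3 -m handwheel '[[0.0011,-0.0043,-0.0002,5.87,0,-0.09,0.005],[0.0011,0.0031,-0.0003,1.91,-0.02,-0.25,0.005],[0.0011,0.0078,-0.0007,-0.46,-0.03,-0.35,0.005],[0.001,0.0102,-0.0008,-1.66,-0.03,-0.4,0.005],[0.001,0.0106,-0.0005,-2.03,-0.02,-0.4,0.005],[0.0009,0.0093,-0.0002,-1.83,0,-0.35,0.005],[0.001,0.0066,0,-1.28,0.01,-0.25,0.005],[-0.0001,0.0026,0.0001,-0.56,0,-0.09,0.005]]'
python3 step.py 3 8 -8 50 0 2.2
```

```text
time: 14.25
tool_pos: [395.1, 104.5, 111.3]
tcp_rot: [177.4, 0.0, -177.5]
ft_force: [0.3, -0.6, -7.6]
finger_gap: 14.8
grip_force: 81.1
look 14.25 0.0391 219 2.58
look 14.3 0.0389 217 2.55
look 14.35 0.0387 221 2.46
resid [ 0.0012 -0.0002 -0.0012 -0.0006  0.0008 -0.0013  0.0002  0.0014  0.0004
 -0.0013  0.0002  0.0005] phi cmd-meas deg 0.03
t 14.4 lean,rate,d [ 0.039   0.0267 -0.0246] piv [502.6 105.6 173. ] yaw 2.48 tilt-phi 2.41
phi plan deg [ 2.4 -3.6 -5.5 -5.  -3.3 -1.2  0.6  1.9  2.5] 
lean pred [0.039 0.04  0.038 0.036 0.032 0.028 0.023 0.016] end om -0.084
[[0.0011,-0.0045,-0.0003,6.01,0.0,-0.09,0.005],[0.0011,0.0031,-0.0004,1.94,-0.02,-0.25,0.005],[0.0011,0.0078,-0.0007,-0.48,-0.03,-0.35,0.005],[0.001,0.0102,-0.0008,-1.71,-0.03,-0.4,0.005],[0.001,0.0107,-0.0005,-2.07,-0.02,-0.4,0.005],[0.0009,0.0094,-0.0002,-1.87,0.0,-0.35,0.005],[0.001,0.0066,0.0,-1.3,0.01,-0.25,0.005],[-0.0001,0.0026,0.0001,-0.57,0.0,-0.09,0.005]]
```

```bash
python3 -m handwheel '[[0.0011,-0.0045,-0.0003,6.01,0,-0.09,0.005],[0.0011,0.0031,-0.0004,1.94,-0.02,-0.25,0.005],[0.0011,0.0078,-0.0007,-0.48,-0.03,-0.35,0.005],[0.001,0.0102,-0.0008,-1.71,-0.03,-0.4,0.005],[0.001,0.0107,-0.0005,-2.07,-0.02,-0.4,0.005],[0.0009,0.0094,-0.0002,-1.87,0,-0.35,0.005],[0.001,0.0066,0,-1.3,0.01,-0.25,0.005],[-0.0001,0.0026,0.0001,-0.57,0,-0.09,0.005]]'
python3 step.py 3 8 0 51 0 1.9
```

```text
time: 15.07
tool_pos: [385.1, 150.0, 111.4]
tcp_rot: [177.4, 0.0, -175.3]
ft_force: [0.7, -0.1, -7.5]
finger_gap: 15.0
grip_force: 81.2
look 15.067 0.0416 219 2.63
look 15.117 0.0395 218 2.6
look 15.167 0.0392 224 2.5
resid [-0.0001  0.0012 -0.0011 -0.0007  0.0005 -0.0005 -0.0009  0.0008  0.0014
  0.0001 -0.0003 -0.0001] phi cmd-meas deg 0.04
t 15.22 lean,rate,d [ 0.0401  0.0275 -0.0322] piv [492.5 155.1 173.1] yaw 4.66 tilt-phi 2.46
phi plan deg [ 2.5 -3.5 -5.6 -5.1 -3.4 -1.3  0.7  2.   2.6] 
lean pred [0.041 0.041 0.04  0.037 0.033 0.029 0.024 0.017] end om -0.087
[[0.0,-0.0044,-0.0003,6.02,0.0,-0.08,0.005],[0.0,0.0031,-0.0004,2.08,-0.02,-0.21,0.005],[-0.0001,0.008,-0.0007,-0.45,-0.03,-0.3,0.005],[-0.0001,0.0105,-0.0008,-1.74,-0.03,-0.35,0.005],[-0.0002,0.011,-0.0006,-2.13,-0.01,-0.35,0.005],[-0.0002,0.0097,-0.0002,-1.92,0.0,-0.3,0.005],[-0.0002,0.0068,0.0,-1.35,0.0,-0.22,0.005],[-0.0001,0.0027,0.0001,-0.6,0.0,-0.08,0.005]]
```

```bash
python3 -m handwheel '[[0,-0.0044,-0.0003,6.02,0,-0.08,0.005],[0,0.0031,-0.0004,2.08,-0.02,-0.21,0.005],[-0.0001,0.008,-0.0007,-0.45,-0.03,-0.3,0.005],[-0.0001,0.0105,-0.0008,-1.74,-0.03,-0.35,0.005],[-0.0002,0.011,-0.0006,-2.13,-0.01,-0.35,0.005],[-0.0002,0.0097,-0.0002,-1.92,0,-0.3,0.005],[-0.0002,0.0068,0,-1.35,0,-0.22,0.005],[-0.0001,0.0027,0.0001,-0.6,0,-0.08,0.005]]'
python3 step.py 3 6 0 0 0 0
```

```text
time: 15.88
tool_pos: [381.5, 197.3, 111.5]
tcp_rot: [177.3, 0.0, -173.4]
ft_force: [-1.0, -1.1, -7.9]
finger_gap: 15.0
grip_force: 81.2
look 15.883 0.0295 213 2.72
look 15.933 0.0254 211 2.69
look 15.983 0.0257 212 2.6
resid [ 0.0001  0.0009 -0.0005 -0.003  -0.0013 -0.0007  0.0017  0.0018  0.0026
 -0.0006 -0.0015  0.0008] phi cmd-meas deg 0.04
t 16.03 lean,rate,d [ 0.024  -0.0072 -0.0498] piv [488.4 205.9 173.1] yaw 6.55 tilt-phi 2.55
phi plan deg [ 2.6  0.  -0.9 -1.  -0.7 -0.4  0. ] 
lean pred [0.023 0.022 0.02  0.017 0.014 0.011] end om -0.034
[[0.0,-0.0028,-0.0001,2.56,0.0,0.0,0.005],[0.0,-0.001,0.0,0.96,0.0,0.0,0.005],[0.0,-0.0001,0.0,0.1,0.0,0.0,0.005],[0.0,0.0003,0.0,-0.29,0.0,0.0,0.005],[0.0,0.0004,0.0,-0.4,0.0,0.0,0.005],[0.0,0.0004,0.0,-0.36,0.0,0.0,0.005]]
```

```bash
python3 -m handwheel '[[0,-0.0028,-0.0001,2.56,0,0,0.005],[0,-0.001,0,0.96,0,0,0.005],[0,-0.0001,0,0.1,0,0,0.005],[0,0.0003,0,-0.29,0,0,0.005],[0,0.0004,0,-0.4,0,0,0.005],[0,0.0004,0,-0.36,0,0,0.005]]'
cat > fk.py <<'E'
from bal import *
t,piv,yaw,phi=pose(); p,d=r.snapshot('scene'); C=cloud('scene',d)
c0=np.array([641,224.]); a=np.radians(6.6)
ok=(d>0)&(C[...,2]>236)&(C[...,2]<245)&(np.hypot(C[...,0]-c0[0],C[...,1]-c0[1])<90)
X=np.array([np.cos(a),np.sin(a)]);Y=np.array([-X[1],X[0]]); q=C[ok][:,:2]-c0; x,y=q@X,q@Y
for s in (1,-1):
    k=(x>-30)&(x<60)&(y*s>8)&(y*s<35); print('prong',s,k.sum(),np.polyfit(x[k],y[k],1).round(3))
print('pivot in fork frame',(piv[:2]-c0)@X,(piv[:2]-c0)@Y,'yaw err',np.degrees(yaw)-6.6)
E
python3 fk.py; python3 step.py 3 6 0 0 0 0
```

```text
time: 16.53
tool_pos: [381.7, 194.0, 111.4]
tcp_rot: [179.9, 0.0, -173.4]
ft_force: [-0.3, -0.7, -7.7]
finger_gap: 15.2
grip_force: 81.2
prong 1 78 [9.0000e-03 1.8824e+01]
prong -1 75 [ 3.0000e-03 -2.3108e+01]
pivot in fork frame -153.72660493385226 -0.07574876649307072 yaw err -0.019395376787358032
look 16.583 0.0139 216 0.09
look 16.633 0.011 213 0.05
look 16.683 0.0075 214 0.03
resid [-0.0012  0.0003  0.0006  0.0011  0.0012  0.0019 -0.0018 -0.0027 -0.0004
  0.0021  0.0007 -0.0014] phi cmd-meas deg -0.01
t 16.73 lean,rate,d [ 0.0075 -0.0287 -0.0538] piv [488.4 206.  173.2] yaw 6.54 tilt-phi 0.02
phi plan deg [0.  0.4 0.5 0.6 0.6 0.5 0.5] 
lean pred [0.005 0.004 0.002 0.002 0.001 0.001] end om -0.003
[[0.0,0.0004,0.0,-0.36,0.0,0.0,0.005],[0.0,0.0002,0.0,-0.17,0.0,0.0,0.005],[0.0,0.0001,0.0,-0.05,0.0,0.0,0.005],[0.0,0.0,0.0,0.02,0.0,0.0,0.005],[0.0,-0.0001,0.0,0.05,0.0,0.0,0.005],[0.0,-0.0001,0.0,0.05,0.0,0.0,0.005]]
```

```bash
python3 - <<'E'
from h import *
a=np.radians(6.6);X=np.array([np.cos(a),np.sin(a)]);Y=np.array([-X[1],X[0]])
for u,v in ((435,182),(444,215),(436,200),(412,165)):
    q=onz('scene',u,v,5)[:2]-[641,224]; print(q@X,q@Y)
import json; L=json.load(open('log.json')); L['u']=L['u'][:-7]; json.dump(L,open('log.json','w'))
E
sed -n 's/.*//p' /dev/null; python3 step.py 0 8 152 -0.5 0 0
```

```text
-97.77738671232629 267.68445196386716
50.542457948557825 212.91782196466923
-20.843831867158297 223.07577905362476
-212.4988814306858 228.77108401004966
resid [-0.0012  0.0003  0.0006  0.0011  0.0012  0.0019 -0.0018 -0.0027 -0.0004
  0.0021  0.0007 -0.0014] phi cmd-meas deg -0.01
t 16.73 lean,rate,d [ 0.0075 -0.0287 -0.0538] piv [488.4 206.  173.2] yaw 6.54 tilt-phi 0.02
phi plan deg [0.  0.4 0.6 0.6 0.6 0.5 0.5 0.4 0.4] 
lean pred [0.005 0.004 0.002 0.001 0.001 0.001 0.    0.   ] end om -0.001
[[-0.0217,0.0004,0.0,-0.38,0.0,0.0,0.005],[-0.0217,0.0001,0.0,-0.18,0.0,0.0,0.005],[-0.0217,0.0,0.0,-0.05,0.0,0.0,0.005],[-0.0217,-0.0001,0.0,0.03,0.0,0.0,0.005],[-0.0217,-0.0002,0.0,0.06,0.0,0.0,0.005],[-0.0217,-0.0001,0.0,0.06,0.0,0.0,0.005],[-0.0217,-0.0001,0.0,0.05,0.0,0.0,0.005],[0.0,-0.0001,0.0,0.04,0.0,0.0,0.005]]
```

```bash
python3 -m handwheel '[[-0.016,0.0004,0,-0.38,0,0,0.005],[-0.0217,0.0001,0,-0.18,0,0,0.005],[-0.0217,0,0,-0.05,0,0,0.005],[-0.0217,-0.0001,0,0.03,0,0,0.005],[-0.0217,-0.0002,0,0.06,0,0,0.005],[-0.0217,-0.0001,0,0.06,0,0,0.005],[-0.0187,-0.0001,0,0.05,0,0,0.005],[-0.009,-0.0001,0,0.04,0,0,0.005]]'
python3 look.py 2; python3 fk.py; python3 -c "
from h import *; s=r.sense(); print(s['ft_force'],s['tool_pos'],s['tcp_rot'])"
```

```text
time: 17.4
tool_pos: [535.3, 211.2, 111.6]
tcp_rot: [179.6, 0.1, -173.5]
ft_force: [0.4, -0.6, -6.4]
finger_gap: 14.5
grip_force: 81.2
17.4 0.0011 252 0.37 [641.8 223.  173.5] 6.54
17.45 0.0025 256 0.38 [642.4 223.  173.7] 6.53
prong 1 67 [-7.0000e-03  1.9399e+01]
prong -1 84 [ 1.0000e-03 -2.3267e+01]
pivot in fork frame -0.10391531901077229 -1.0069311429699939 yaw err -0.06764990609975818
[-0.50378248  0.17927578 -7.48590297] [533.15612503 211.11411389 111.0909845 ] [ 1.79631233e+02 -5.83468108e-03 -1.73451677e+02]
```

```bash
python3 -m handwheel '[[0,-0.0004,0.008,0.37,0,0,0.005],[0,0,0.01,0,0,0,0.005],[0,0,0.01,0,0,0,0.005],[0,0,0.009,0,0,0,0.005],[0,0,0.006,0,0,0,0.005],[0,0,0.003,0,0,0,0.005],[0,0,0.001,0,0,0,0.005],[0,0,0,0,0,0,0.005]]'
python3 look.py 2; python3 -c "
from h import *; s=r.sense(); print(s['ft_force'],s['wrist_torque'],s['tool_pos'],s['tcp_rot'])"
```

```text
time: 18.22
tool_pos: [533.1, 211.0, 64.4]
tcp_rot: [180.0, 0.0, -173.4]
ft_force: [-0.1, -0.6, -7.7]
finger_gap: 14.7
grip_force: 81.3
18.217 -0.0141 234 0.0 [639.7 223.2 126.2] 6.57
18.267 -0.0161 234 0.01 [639.9 223.3 126.7] 6.57
[ 0.99941453  0.68227568 -7.32312672] [-0.05400731  0.1193185   0.0418817 ] [533.51437453 211.06595885  65.03155751] [ 1.79987093e+02  9.61704680e-02 -1.73427507e+02]
```

```bash
python3 -m handwheel '[[0,0,0.001,0,0,0,0.005],[0,0,0.0007,0,0,0,0.005],[0,0,0,0,0,0,0.005],[0,0,0,0,0,0,0.005]]'
python3 -m handwheel '[[0,0,0.0007,0,0,0,0.005],[0,0,0,0,0,0,0.005],[0,0,0,0,0,0,0.005]]'
python3 look.py 1
```

```text
time: 18.65
tool_pos: [533.5, 211.1, 63.3]
tcp_rot: [180.0, 0.1, -173.4]
ft_force: [0.9, -0.3, -4.3]
finger_gap: 15.4
grip_force: 81.7
time: 18.9
tool_pos: [533.6, 211.1, 63.3]
tcp_rot: [180.0, 0.1, -173.4]
ft_force: [-5.2, -0.8, 5.5]
finger_gap: 15.3
grip_force: 83.0
18.9 -0.0681 231 0.01 [640.  223.3 125.2] 6.57
```

```bash
python3 -m handwheel '[[0,0,0,0,0,0,0.005],[0,0,0,0,0,0,0.005],[0,0,0,0,0,0,0.005],[0,0,0,0,0,0,0.005]]'
python3 look.py 1
python3 -m handwheel '[[0,0,0,0,0,0,0.02],[0,0,0,0,0,0,0.04],[0,0,0,0,0,0,0.06],[0,0,0,0,0,0,0.06],[0,0,0,0,0,0,0.06],[0,0,0,0,0,0,0.06]]'
python3 look.py 1
```

```text
time: 19.28
tool_pos: [533.5, 211.1, 63.3]
tcp_rot: [180.0, 0.1, -173.4]
ft_force: [-4.9, -2.0, 5.8]
finger_gap: 14.8
grip_force: 83.0
19.283 -0.0677 230 0.01 [640.  223.3 125.2] 6.57
time: 19.83
tool_pos: [533.2, 211.0, 62.2]
tcp_rot: [180.0, 0.1, -173.4]
ft_force: [-0.6, 0.0, 0.2]
finger_gap: 59.9
grip_force: 0.0
19.833 -0.0671 238 0.01 [639.7 223.3 124. ] 6.57
```

Released; now raise the hand straight up and check with the cameras.

```bash
python3 -m handwheel '[[0,0,-0.01,0,0,0,0.06],[0,0,-0.025,0,0,0,0.06],[0,0,-0.03,0,0,0,0.06],[0,0,-0.03,0,0,0,0.06],[0,0,-0.03,0,0,0,0.06],[0,0,-0.03,0,0,0,0.06],[0,0,-0.03,0,0,0,0.06],[0,0,-0.01,0,0,0,0.06]]'
python3 -m handwheel '[[0,0,0,0,0,0,0.06],[0,0,0,0,0,0,0.06],[0,0,0,0,0,0,0.06],[0,0,0,0,0,0,0.06],[0,0,0,0,0,0,0.06],[0,0,0,0,0,0,0.06]]'
python3 - <<'E'
from h import *
s=r.sense(); p,d=r.snapshot('wrist'); K,T=cal('wrist'); v,u=np.mgrid[:400,:640]
c=np.stack([(u-K[0,2])/K[0,0],(v-K[1,2])/K[1,1],np.ones_like(u)],-1)*d[...,None]
M=Ro.from_euler('xyz',s['tcp_rot'],degrees=True).as_matrix(); C=(c@T[:3,:3].T+T[:3,3])@M.T+s['tool_pos']
for lo,hi,nm in ((8,18,'plate'),(37,46,'box'),(72,84,'fin')):
    ok=(d>0)&(C[...,2]>lo)&(C[...,2]<hi)&(C[...,0]<690); nb,lab,st,ce=cv2.connectedComponentsWithStats(ok.astype(np.uint8))
    i=1+st[1:,4].argmax(); q=C[lab==i]; cc,sz,a=cv2.minAreaRect(q[:,:2].astype(np.float32)); print(nm,np.round(cc,1),np.round(sz,1),round(a,1),q[:,2].mean().round(1),np.linalg.lstsq(np.c_[q[:,:2]-q[:,:2].mean(0),np.ones(len(q))],q[:,2],rcond=None)[0].round(4))
p,d=r.snapshot('scene'); cv2.imwrite('pics/end.png',p)
E
```

```text
time: 20.55
tool_pos: [534.8, 211.5, 263.9]
tcp_rot: [179.9, 0.5, -173.4]
ft_force: [1.2, 0.3, 1.1]
finger_gap: 60.2
grip_force: 0.0
time: 21.05
tool_pos: [532.3, 210.7, 255.6]
tcp_rot: [-180.0, -0.1, -173.4]
ft_force: [-0.4, -0.5, -0.5]
finger_gap: 59.9
grip_force: 0.0
plate [548.9 212.3] [254.9 130.3] 6.6 12.9 [6.00000e-04 1.00000e-04 1.28901e+01]
box [462.  202.4] [69.2 90.2] 6.6 42.8 [-1.5000e-03  1.6000e-03  4.2759e+01]
fin [530.9 210.6] [60.  15.6] 6.2 78.6 [ 8.40000e-03 -1.43000e-02  7.86143e+01]
```

View pics/end.png

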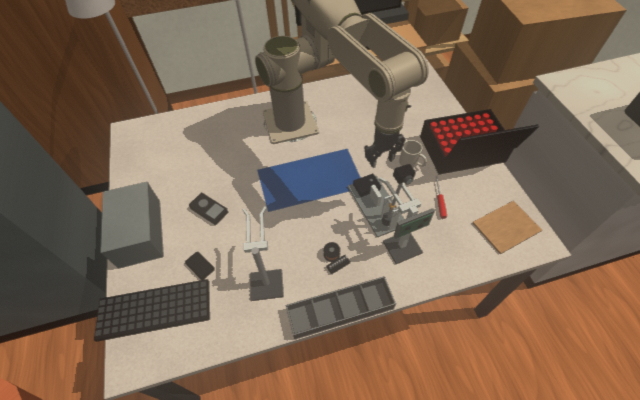

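The picture shows the unit flat in the inspection fork (around pixel 385,205), the hand clear above it and the bystanders where they were. The base measures about (641, 223) at a yaw of 6.6°.

```bash
python3 -c "
from bench import r; print(r.hand_in())"
```

```text
the job is handed in; nothing more can be done
None
```

The job is handed in, with no verdict shown: I held the camera balanced clear of both forks for about 10 s, then stood it flat in the inspection fork (within about 2 mm by my measurement), released it and raised the hand clear at 21 s.

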